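# Pin the length stop of a tube-cutting gauge in its hidden index hole

### The job

Lock the sliding stop of the tube-cutting gauge: take the red-handled index pin from its wooden stand, put it into the brass bushing on the steel carriage while that is still parked at its end, and with the pin tip lightly on the bar below slide pin and carriage along until the tip drops into the hole hidden under the carriage. Then press the pin fully home, so that its collar sits on the bushing, and let go. Be gentle with the pin, a bent one is useless, and leave the jar, cork and matchbox alone.

Things in the scene. Friction and masses are not known exactly. Their poses are not given: they have to be found in the camera images.
- gauge: Fixed metal slide gauge, 96 x 220 x 50 mm, with blue end blocks. Origin: centre of its underside, on the bench; y = slide direction, z up. A steel bar lies under the carriage; its only hole (upright, 11.8 mm wide, rim chamfered 1.5 mm) stays hidden. It is under the bushing at some carriage joint value from 0.018 to 0.054, different each time.
- bar_top (a point): Point on the flat top of the bar in the gauge's middle, 30 mm above the bench. In the bar's hidden hole, 9 mm below this level, a brass friction catch stops the pin: it yields to 4 to 7 N, slowly (press at 15 mm/s or less), stays down, and must be pushed down 9 mm before the pin is home.
- carriage (a joint): How far the carriage has slid along the gauge's +y, m, 0 to 0.06; starts at 0 to 0.008. Steel plate 70 x 124 mm, top 44 mm above the bench, brass bushing in its middle (at gauge x = 0, y = -0.03 + this value), grey stop block up to 66 mm above the bench at its +y end. Slides with about 1.5 N drag and stays where it is left.
- bush (a point): Centre of the bushing's mouth: top face of the square brass bushing (30 x 30 mm) on the carriage, 50 mm above the bench. Its upright through hole is 11.6 mm wide with a 2 mm chamfer at the top; a pin put through it meets the bar 20 mm below the mouth. Axes as the gauge's.
- pin: Index pin, about 80 g, 77 mm long, upright in the stand. Origin: its tip; z up its axis. Steel shank 10 mm thick, 38 mm long, tip tapered over 2.5 mm; then a collar 24 mm wide, 5 mm thick; then a round red handle 18 mm wide, 43 to 77 mm above the tip. Home: collar on the bushing, tip 38 mm below its mouth. Over 40 N against the gauge, down or sideways, bends it.
- pin_stand: Fixed wooden block 50 x 50 x 42 mm with an upright 13 mm socket in the centre of its top, in which the pin stands, collar on the block, tip 4 mm above the bench. Origin: centre of its underside.
- amber_jar: Small amber glass jar, 57 mm diameter, 62 mm high, standing open on the bench; origin at the centre of its underside. Bystander.
- cork: Cork stopper 28 mm diameter, 26 mm high; origin at the centre of its underside. Bystander.
- match_box: Red matchbox 36 x 60 x 16 mm, drawer ajar; origin at the centre of its underside. Bystander.
There are look-alikes about, which are no part of the job. Leave any purple look-alike of the pin alone.

How it is judged (in metres and radians):
On the way, in this order (a step that is already met when the one before it is completed fails the run):
1. the pin stands in the bushing of the carriage, which is still parked near the end of its travel (horizontal distance between pin and bush below 0.005 m and z of pin in the frame of bush below -0.006 m and value of joint carriage below 0.014 m), for 0.1 s.
2. the pin tip has dropped into the hidden hole (horizontal distance between pin and bush below 0.005 m and z of pin in the frame of bush below -0.025 m), for 0.1 s.
At the end, for the whole second after the job is handed in: The pin stands upright (within 0.1 rad) through the bushing into the hidden hole, fully home: collar within 2 mm of the bushing's top, released and at rest (horizontal distance between pin and bush below 0.004 m and z of pin in the frame of bush below -0.036 m and angle between pin's own z axis and vertical below 0.1 rad and linear speed of pin below 0.02 m/s); the robot touches nothing.
It fails at once if the pin was pressed or pushed against the gauge with more than 40 N (contact force between pin and gauge above 40 N).
It fails at once if the amber jar was moved by more than 15 mm (distance of amber_jar from where it was at the start of the episode above 0.015 m).
It fails at once if the cork was moved by more than 15 mm (distance of cork from where it was at the start of the episode above 0.015 m).
It fails at once if the matchbox was moved by more than 15 mm (distance of match_box from where it was at the start of the episode above 0.015 m).
It also fails if it takes over 67 s, if anything falls off the work surface, if the arm or the gripper's body presses on something with over 40 N, if the wrist force passes 120 N, or if a joint passes its speed limit or range.

### The arm

A 7-joint arm with a two-finger parallel gripper is mounted at the origin on the work surface; the furniture and walls round the work are solid. World frame = base frame: x ahead of the robot, y to its left, z up, the work surface at z = 0. Lengths are in mm, angles in rad, forces in N, time in s.
With the tool pointing down it reaches from about 425 to 800 mm from the base axis. Payload 8.3 kg.
Tool frame: the origin (TCP) lies at the very end of the fingers, on their centre line; the grasp point (between the pads) lies bot.hold_point_z behind it (bot.hold_point_z is the distance from the TCP to the grasp point, in mm); x points along the fingers, z is the direction in which the jaws open and shut, and the axes are right-handed (so a half turn about x gives the same grasp; the last joint's range is limited). The gripper opens to 85 mm and grips with 20 to 120 N. Pads are 22 mm wide; open, the fingers measure 114 mm over their backs; the gripper's body (76 mm by 85 mm) begins 54 mm behind the grasp point. The pads swing forward as they close: fully open they stand 13 mm farther back than shut.
Start: joints at [-1.221, 0.383, 0.016, 1.37, -0.006, 1.388, -0.046], TCP at [250.68, 572.503, 197.979] pointing down, gripper open.
Joint ranges: [-2.95, 2.95], [-0.25, 2.06], [-1.52, 1.56], [0.18, 2.33], [-1.44, 4.58], [0.02, 2.06], [-3.01, 3.01]. Speed limits (rad/s): [2.39, 2.39, 3.01, 3.01, 3.14, 3.14, 3.14].

### API

Orientations are given as a rotation vector (axis times angle).
In Python, from station import state, grab_frame, camera_params, job_done, bot gives the robot as it stands. The module is installed in compiled form; this text tells all that it offers.
- The arm moves only by the tool apply_moves, never from a script. Its argument "moves" is a list of rows, each a list of 6 numbers: the shift along the tool's x, y, z in mm, then the turn, a rotation vector about the tool's x, y, z in rad. In form: [[dx, dy, dz, rx, ry, rz], ...]. A call has 1 to 5 rows; each row is the pose to reach, as a shift and turn from the pose measured when the call began, along the tool's axes at that moment; what a row does not reach only later rows make up. A row lasts 1/12 s, in which the tool goes at most 41.7 mm and 7.16 degrees, less where a joint would pass 70% of its speed; a pose out of reach is approached as far as the arm can. A call with a gripper value outside its range is refused whole. "jaw" is the finger opening in mm, from 0 to 85.4, set as the call begins (left out, the last holds). The fingers move at their own pace and stop on an object; "squeeze" is the grip in N (left out, the last holds). Time passes only in rows, so rows that repeat a pose let the fingers close. It gives the time, the measured TCP pose, the force and the opening at its end, in the units of the state.
- state(): the state, without advancing time (a new reading comes with each control period).
- grab_frame(name): name is "scene" or "top"; returns the picture (400x640x3 uint8, blue, green, red); there is no depth.
- camera_params(name): a dict with "fx", "fy", "cx", "cy" (pixels), "dist" ([k1, k2, p1, p2, k3] as OpenCV has them; the pictures are not rectified), "R" (3x3) and "t" (3): a world point X has camera coordinates R X + t. Camera axes: x right, y down, z forward; pixel columns grow to the right and rows downward; lengths in mm; the calibration is good to about 2 mm. A picture is of the moment at which its call begins. camera_params takes no time and is no camera call.
- job_done(): hands the job in, once; it reports no verdict.
The state is a dict: "clock": time; "qpos": joint angles; "qvel": joint speeds; "effort": joint torques, N m; "ee_pos": TCP position; "tool_rot": TCP orientation; "ft_force": force on the tool from outside, world axes, zero at the start; "ft_torque": the same for the moment, N m; "grip_width": finger opening in mm.
Only numpy, scipy, OpenCV 4.12 (cv2) and the standard library are available. Lean on these libraries where they do the work, as an engineer would, in place of code of your own. Each camera call takes 0.05 s, during which the arm holds its last target.

## Working session

There is one attempt and no reset: what is moved stays moved. The work goes in short steps, Python scripts to look and compute and a tool call to move; the robot and the scene stay as the last step left them, time stands still between calls to the robot, and variables do not carry over. Pictures are saved under pics/ and viewed, and the job is handed in when it is done.

Besides the shell and the picture viewer there is one more tool, called after "Request:" by a JSON object that holds its "method" and its "body". apply_moves: Moves the arm, as the interface text tells. Its arguments: {"type":"object","properties":{"moves":{"type":"array","items":{"type":"array","items":{"type":"number"}}},"jaw":{"type":"number"},"squeeze":{"type":"number"}},"required":["moves"]}

```bash
mkdir -p pics; python3 - <<'E'
from station import *
import cv2
s=state(); print(s, bot.hold_point_z)
for n in("scene","top"):
    cv2.imwrite(f"pics/{n}0.png",grab_frame(n)); print(n,camera_params(n))
E
```

```text
{'clock': 0.0, 'qpos': array([-1.22091432,  0.38424968,  0.016336  ,  1.3711787 , -0.00628518,
        1.38819018, -0.04650007]), 'qvel': array([-0.00185898,  0.0003574 ,  0.00028397,  0.00015034,  0.00088549,
       -0.00134519,  0.00043909]), 'effort': array([-5.47075797e-05, -6.27599859e+01,  8.44129734e-01, -3.71825874e+01,
        1.65281491e-02,  1.40365123e-02,  2.75034898e-05]), 'ee_pos': array([250.44644462, 571.99769461, 196.96033306]), 'tool_rot': array([-0.9012006 ,  1.37830043,  0.89937023]), 'ft_force': array([0.65483984, 0.56187793, 0.15693431]), 'ft_torque': array([0.01525476, 0.01165131, 0.01474222]), 'grip_width': 85.69382765918354} 18.700000000000003
scene {'fx': 422.7511383659422, 'fy': 422.7511383659422, 'cx': 320.7109806855131, 'cy': 202.640062694503, 'dist': array([0.03926968, 0.        , 0.        , 0.        , 0.        ]), 'R': array([[ 0.84778051, -0.53002363, -0.01852451],
       [-0.22793386, -0.33260017, -0.91510835],
       [ 0.47886779,  0.78003339, -0.40278227]]), 't': array([-427.6355964 ,  176.31533956,  777.24423028])}
top {'fx': 372.7729013969836, 'fy': 372.7729013969836, 'cx': 316.84441813473364, 'cy': 198.15199539949054, 'dist': array([0.02820991, 0.        , 0.        , 0.        , 0.        ]), 'R': array([[ 0.02033036, -0.99979256, -0.00122695],
       [-0.98763811, -0.01989239, -0.15548393],
       [ 0.15542727,  0.00437283, -0.98783766]]), 't': array([-37.45509544, 484.10960064, 921.68825151])}
```

View pics/scene0.png

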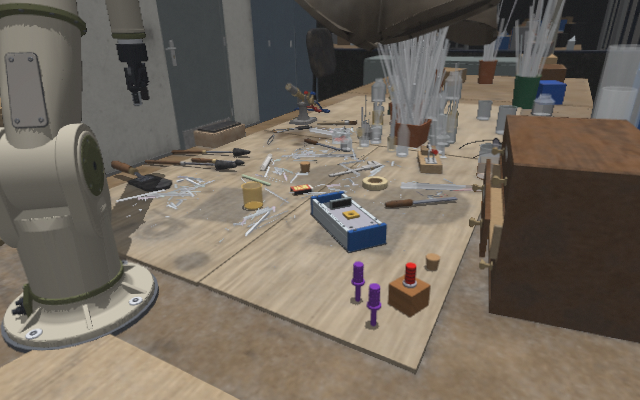

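View pics/top0.png

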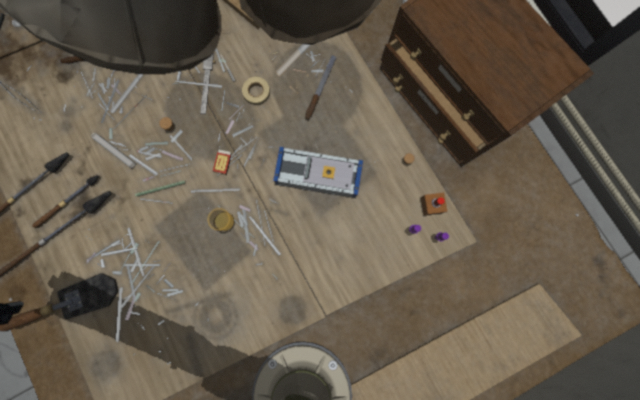

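Scene picture: the gauge is at about (348,220), and a wooden block with a red-handled pin is at (410,290). Purple look-alikes stand at (358,280) and (374,305), and another wooden/red thing is at (431,158). Top picture: gauge (319,172), pin block (434,204), purples (415,229) and (442,237). I'll enlarge these to confirm which is which.

```bash
python3 - <<'E'
import cv2,numpy as np
s=cv2.imread("pics/scene0.png");t=cv2.imread("pics/top0.png")
r=lambda i:cv2.resize(i,(400,300),interpolation=cv2.INTER_CUBIC)
a=np.hstack([r(s[248:338,330:450]),r(s[130:190,390:470])])
b=np.hstack([r(t[170:260,380:500]),r(s[180:255,300:400])])
cv2.imwrite("pics/crop0.png",np.vstack([a,b]))
c=cv2.resize(t[137:212,265:372],(800,560),interpolation=cv2.INTER_CUBIC)
cv2.imwrite("pics/crop1.png",c)
E
```

```text
(no output)
```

View pics/crop0.png

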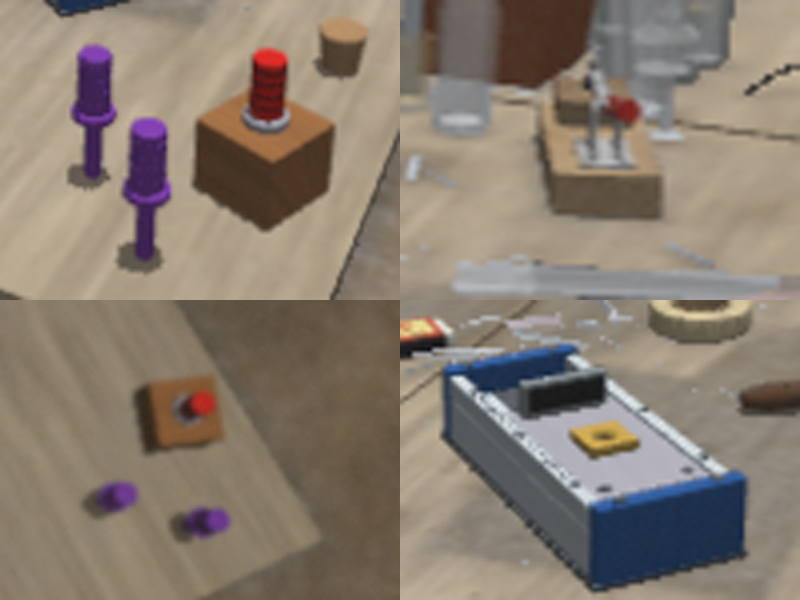

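View pics/crop1.png

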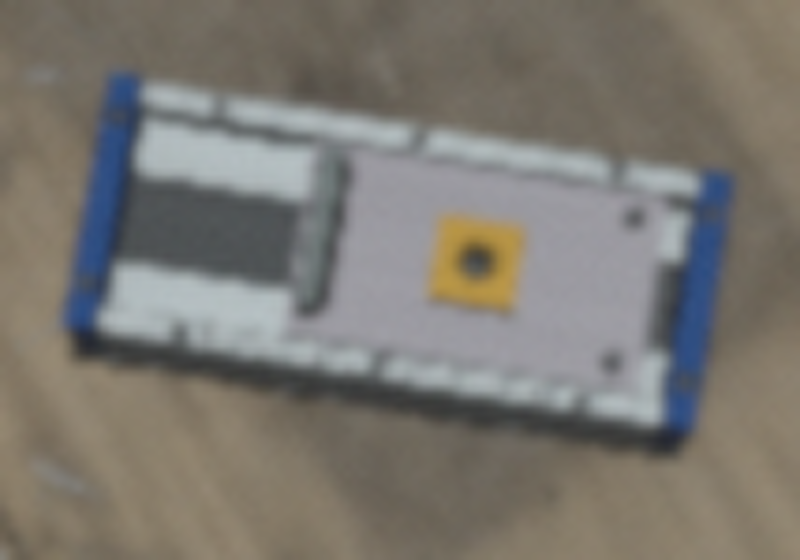

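The pin is the red-handled one with a steel collar in the wooden block: scene (410,275), top (438,201). The purples stand free, and the thing at (431,158) is a small clamp device, so neither is the pin. The gauge has its +y end to the left in the top view, where the grey stop block is. Next I measure.

```bash
cat > h.py <<'E'
import cv2,numpy as np
from station import camera_params
def ray(n,px):
    p=camera_params(n);K=np.array([[p['fx'],0,p['cx']],[0,p['fy'],p['cy']],[0,0,1]])
    u=cv2.undistortPoints(np.array([[px]],float),K,p['dist'])[0,0]
    d=p['R'].T@np.array([u[0],u[1],1]);return -p['R'].T@p['t'],d/np.linalg.norm(d)
def plane(n,px,z):
    c,d=ray(n,px);return c+d*(z-c[2])/d[2]
def tri(p1,p2,n1="scene",n2="top"):
    c,d=ray(n1,p1);e,f=ray(n2,p2)
    s=np.linalg.lstsq(np.c_[d,-f],e-c,rcond=None)[0]
    a,b=c+s[0]*d,e+s[1]*f;return (a+b)/2,np.linalg.norm(a-b)
def proj(n,X):
    p=camera_params(n);K=np.array([[p['fx'],0,p['cx']],[0,p['fy'],p['cy']],[0,0,1]])
    return cv2.projectPoints(np.array([X],float),cv2.Rodrigues(p['R'])[0],p['t'],K,p['dist'])[0][0,0]
def mask(img,lo,hi,roi,name=""):
    h=cv2.cvtColor(img,cv2.COLOR_BGR2HSV);m=cv2.inRange(h,lo,hi)
    x0,y0,x1,y1=roi;z=np.zeros_like(m);z[y0:y1,x0:x1]=m[y0:y1,x0:x1]
    c=max(cv2.findContours(z,cv2.RETR_EXTERNAL,cv2.CHAIN_APPROX_NONE)[0],key=cv2.contourArea)
    return z,c
E
python3 - <<'E'
from h import *
I={n:cv2.imread(f"pics/{n}0.png") for n in("scene","top")}
for n in I: print(n,"cam",ray(n,(320,200))[0])
R={"scene":(390,250,430,300),"top":(420,190,452,215)}
B={"scene":(335,200,365,225),"top":(318,160,338,185)}
for n in I:
    z,c=mask(I[n],(0,170,80),(6,255,255),R[n]); M=cv2.moments(z,True)
    print(n,"red",M['m10']/M['m00'],M['m01']/M['m00'],cv2.boundingRect(c),cv2.minAreaRect(c),M['m00'])
    z,c=mask(I[n],(15,120,80),(30,255,255),B[n]); 
    print(n,"brass",cv2.minAreaRect(c),cv2.boxPoints(cv2.minAreaRect(c)).round(1).tolist())
    # hole
    g=cv2.cvtColor(I[n],cv2.COLOR_BGR2GRAY); f=np.zeros_like(g); cv2.drawContours(f,[c],-1,255,-1)
    w=np.where(f>0,np.clip(110-g.astype(float),0,None),0); ys,xs=np.mgrid[:400,:640]
    if w.sum()>0: print(" hole",(w*xs).sum()/w.sum(),(w*ys).sum()/w.sum())
z,c=mask(I["top"],(100,120,60),(125,255,255),(265,140,300,210));print("blueL",cv2.minAreaRect(c),cv2.boxPoints(cv2.minAreaRect(c)).tolist())
z,c=mask(I["top"],(100,120,60),(125,255,255),(335,140,372,210));print("blueR",cv2.minAreaRect(c),cv2.boxPoints(cv2.minAreaRect(c)).tolist())
z,c=mask(I["top"],(5,100,60),(14,255,255),(410,185,455,220));print("wood",cv2.minAreaRect(c))
E
```

```text
scene cam [  30.53213497 -774.29090679  466.48609429]
top cam [335.6310757  -31.84761053 985.70367419]
scene red 410.25735294117646 272.0882352941176 (406, 263, 10, 10) ((410.5, 267.5), (9.0, 9.0), 90.0) 136.0
scene brass ((350.6764831542969, 214.20590209960938), (7.518604278564453, 14.309601783752441), 75.96376037597656) [[342.79998779296875, 212.3000030517578], [356.70001220703125, 208.8000030517578], [358.5, 216.10000610351562], [344.6000061035156, 219.60000610351562]]
 hole 350.90508474576274 216.41694915254237
top red 440.23809523809524 200.42857142857142 (437, 197, 8, 7) ((440.5, 200.0), (7.0, 6.0), 0.0) 42.0
top brass ((328.0, 172.0), (10.0, 10.0), 90.0) [[323.0, 167.0], [333.0, 167.0], [333.0, 177.0], [323.0, 177.0]]
 hole 328.4123076923077 171.2923076923077
blueL ((278.8680114746094, 162.9759979248047), (3.8460373878479004, 20.750713348388672), 10.30484676361084) [[275.1200256347656, 172.8400115966797], [278.8320007324219, 152.4239959716797], [282.6159973144531, 153.1119842529297], [278.9040222167969, 173.5279998779297]]
blueR ((357.5946044921875, 176.4324188232422), (3.945575714111328, 19.39908218383789), 9.462321281433105) [[354.0540466308594, 185.6756591796875], [357.2432556152344, 166.54052734375], [361.1351623535156, 167.18917846679688], [357.9459533691406, 186.32431030273438]]
wood ((434.9399719238281, 203.0800018310547), (19.940412521362305, 21.07178497314453), 81.8698959350586)
```

```bash
python3 - <<'E'
import cv2,numpy as np
s=cv2.imread("pics/scene0.png");t=cv2.imread("pics/top0.png")
def r(i,x,y,w,h): return cv2.resize(i[y:y+h,x:x+w],(w*16,h*16),interpolation=cv2.INTER_NEAREST)
a=r(s,385,255,25*2,36);cv2.imwrite("pics/z1.png",a)   # origin 385,255
b=np.hstack([r(t,310,155,25,36),r(s,338,200,25,36)]);cv2.imwrite("pics/z2.png",b)
E
```

```text
(no output)
```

View pics/z1.png

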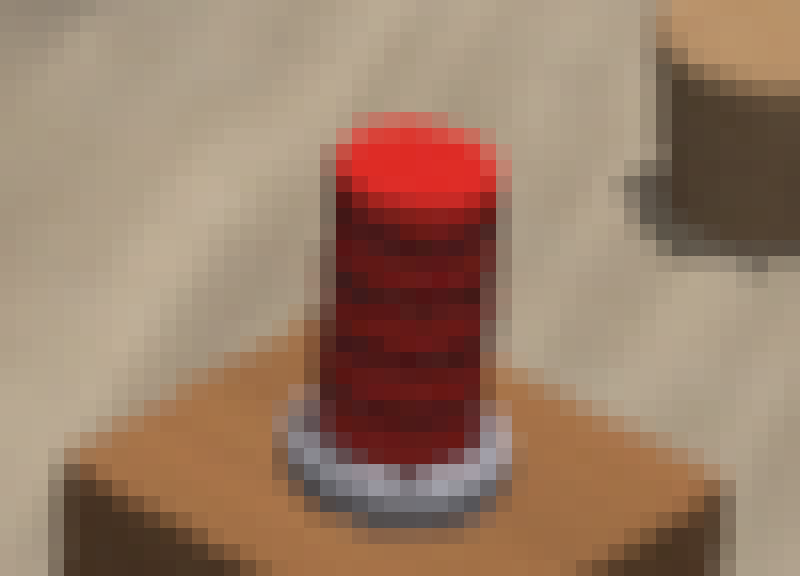

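View pics/z2.png

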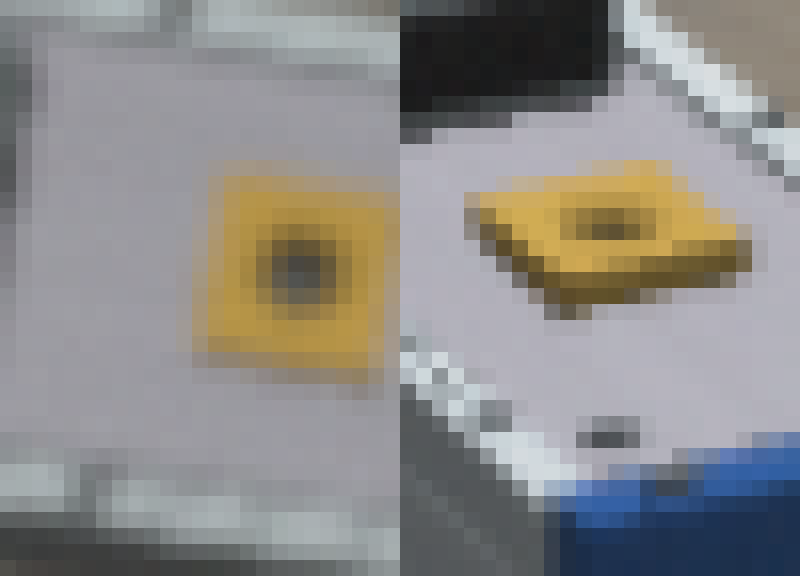

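```bash
python3 - <<'E'
from h import *
print("handle top",tri((410.6,264.7),(440.2,200.4)))
print("bush",tri((350.8,213.4),(328.3,171.2)))
print("top h81",plane("top",(440.2,200.4),81),"scene",plane("scene",(410.6,264.7),81))
print("b50 top",plane("top",(328.3,171.2),50),"scene",plane("scene",(350.8,213.4),50))
# collar centre scene
print("collar scene z47", plane("scene",(410.0,282.5),47))
# wood top centre
print("blocks", [plane("top",p,50) for p in((278.9,163),(357.6,176.4))])
E
```

```text
handle top (array([ 478.89696931, -330.409643  ,   78.71911193]), np.float64(0.1147178418752972))
bush (array([553.58896841, -55.51087918,  47.83860532]), np.float64(1.029456921839868))
top h81 [ 478.48879249 -329.62254847   81.        ] scene [ 476.32449135 -333.03147422   81.        ]
b50 top [553.54560625 -55.7118613   50.        ] scene [550.32208781 -59.15380275  50.        ]
collar scene z47 [ 475.6888412  -335.39438557   47.        ]
blocks [array([572.61177877,  71.96880108,  50.        ]), array([ 541.38647707, -130.99788012,   50.        ])]
```

```bash
cat >> h.py <<'E'
from scipy.spatial.transform import Rotation as Ro
def target_R(yaw):  # jaw dir (tool z) at world yaw, tool x down
    z=np.array([np.cos(yaw),np.sin(yaw),0]);x=np.array([0,0,-1.]);return np.c_[x,np.cross(z,x),z]
def delta(s,pos,yaw=None):
    R=Ro.from_rotvec(s['tool_rot']).as_matrix()
    d=R.T@(np.array(pos)-s['ee_pos']); r=np.zeros(3)
    if yaw is not None: r=Ro.from_matrix(R.T@target_R(yaw)).as_rotvec()
    return d.round(1),r.round(4)
E
python3 - <<'E'
from h import *; from station import state
s=state();print(Ro.from_rotvec(s['tool_rot']).as_matrix().round(3))
gy=np.arctan2(.988,.152)
for y in(gy,gy-np.pi/2,gy+np.pi/2,gy+np.pi):print(y,delta(s,(479,-330,130),y))
for p in((415,229),(442,237)): print(plane("top",p,70))
print(plane("top",(408,160),26))
E
```

```text
[[-0.001 -0.916  0.401]
 [-0.002  0.401  0.916]
 [-1.    -0.    -0.002]]
1.4181469983996315 (array([  68.4, -571.1, -734.5]), array([-2.601e-01, -1.800e-03, -2.000e-04]))
-0.15264932839526502 (array([  68.4, -571.1, -734.5]), array([ 1.3107e+00, -1.5000e-03,  1.2000e-03]))
2.988943325194528 (array([  68.4, -571.1, -734.5]), array([-1.8309e+00, -1.3000e-03, -1.6000e-03]))
4.559739651989425 (array([  68.4, -571.1, -734.5]), array([ 2.8815e+00, -3.0000e-04,  2.6000e-03]))
[ 408.09499538 -269.66092374   70.        ]
[ 390.02220953 -334.71980351   70.        ]
[ 593.52916431 -266.37687628   26.        ]
```

Request:
{"method": "apply_moves", "body": {"moves": [[-10, -513, -400, -0.26, 0, 0], [-10, -513, -400, -0.26, 0, 0], [-10, -513, -400, -0.26, 0, 0], [-10, -513, -400, -0.26, 0, 0], [-10, -513, -400, -0.26, 0, 0]], "jaw": 50, "squeeze": 35}}

```text
clock: 0.52
ee_pos: [350.1, 387.1, 200.7]
tool_rot: [-1.097, 1.28, 1.096]
ft_force: [1.9, 0.7, 0.2]
grip_width: 50.2
```

```bash
cat > d.py <<'E'
import sys
from h import *; from station import state
a=[float(v) for v in sys.argv[1:]]
s=state();print(s['clock'],s['ee_pos'].round(1),s['ft_force'].round(1),s['qpos'].round(2));print(delta(s,a[:3],a[3] if len(a)>3 else None))
E
python3 d.py 560 0 200 1.418; python3 d.py 479 -330 130 1.418
```

```text
0.5167 [350.1 387.1 200.7] [1.9 0.7 0.2] [-0.96  0.16  0.07  1.65 -0.01  1.34  0.53]
(array([   1.3, -266.3, -350.7]), array([ 0.0002, -0.0023, -0.0009]))
0.5167 [350.1 387.1 200.7] [1.9 0.7 0.2] [-0.96  0.16  0.07  1.65 -0.01  1.34  0.53]
(array([  72.1, -236.4, -689. ]), array([ 0.0002, -0.0023, -0.0009]))
```

Request:
{"method": "apply_moves", "body": {"moves": [[0, -266, -351, 0, 0, 0], [0, -266, -351, 0, 0, 0], [0, -266, -351, 0, 0, 0], [0, -266, -351, 0, 0, 0], [0, -266, -351, 0, 0, 0]]}}

```text
clock: 0.93
ee_pos: [448.9, 203.7, 201.1]
tool_rot: [-1.097, 1.28, 1.096]
ft_force: [1.8, -0.0, -0.2]
grip_width: 50.0
```

Request:
{"method": "apply_moves", "body": {"moves": [[0, -130, -175, 0, 0, 0], [0, -130, -175, 0, 0, 0], [0, -130, -175, 0, 0, 0], [0, -130, -175, 0, 0, 0], [0, -130, -175, 0, 0, 0]]}}

```text
clock: 1.35
ee_pos: [545.7, 19.4, 201.2]
tool_rot: [-1.097, 1.28, 1.096]
ft_force: [0.4, -0.5, 0.2]
grip_width: 50.2
```

```bash
python3 d.py 479 -330 130 1.418
```

```text
1.35 [545.7  19.4 201.2] [ 0.4 -0.5  0.2] [-0.45  0.22  0.42  1.6  -0.09  1.35  1.4 ]
(array([  72. ,   12.8, -355.3]), array([ 0.0006, -0.0022, -0.0014]))
```

Request:
{"method": "apply_moves", "body": {"moves": [[40, 13, -355, 0, 0, 0], [40, 13, -355, 0, 0, 0], [40, 13, -355, 0, 0, 0], [40, 13, -355, 0, 0, 0], [40, 13, -355, 0, 0, 0]]}}

```text
clock: 1.77
ee_pos: [505.9, -183.9, 178.1]
tool_rot: [-1.097, 1.28, 1.097]
ft_force: [0.8, -0.0, 0.0]
grip_width: 50.2
```

```bash
python3 d.py 479 -330 130 1.418
```

```text
1.7667 [ 505.9 -183.9  178.1] [ 0.8 -0.   0. ] [-0.18  0.22  0.55  1.66 -0.12  1.29  1.81]
(array([  48.4,    4.4, -148.4]), array([ 0.0008, -0.0021, -0.0017]))
```

Request:
{"method": "apply_moves", "body": {"moves": [[48, 4.4, -148.4, 0, -0.002, -0.002], [48, 4.4, -148.4, 0, -0.002, -0.002], [48, 4.4, -148.4, 0, -0.002, -0.002], [48, 4.4, -148.4, 0, -0.002, -0.002], [48, 4.4, -148.4, 0, -0.002, -0.002]]}}

```text
clock: 2.18
ee_pos: [473.6, -337.2, 128.1]
tool_rot: [-1.089, 1.287, 1.091]
ft_force: [-1.8, 0.4, 1.5]
grip_width: 49.8
```

```bash
python3 d.py 479 -330 51 1.418; python3 - <<'E'
from h import *;from station import *
s=grab_frame("scene");t=grab_frame("top")
r=lambda i:cv2.resize(i,(400,300),interpolation=cv2.INTER_CUBIC)
cv2.imwrite("pics/p1.png",np.hstack([r(s[200:320,330:490]),r(t[140:260,370:530])]))
E
```

```text
2.1833 [ 473.6 -337.2  128.1] [-1.8  0.4  1.5] [ 0.08  0.38  0.62  1.62 -0.22  1.22  2.15]
(array([77.1, -4.5,  8.2]), array([-0.0092, -0.0032, -0.0041]))
```

View pics/p1.png

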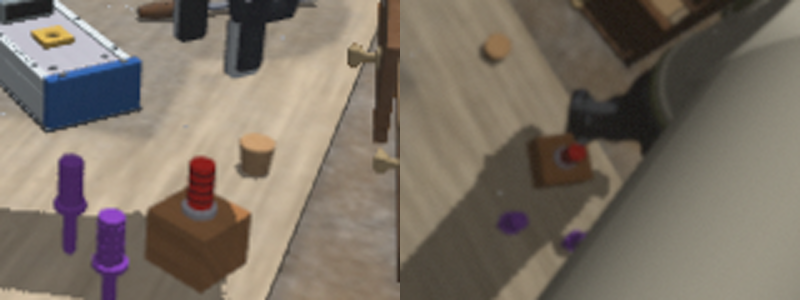

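```bash
python3 - <<'E'
from h import *;from station import *
s=state();print(s['ee_pos'],s['clock'])
R=Ro.from_rotvec(s['tool_rot']).as_matrix()
for n in("scene","top"):
    for off in((0,0,0),(0,0,25),(0,0,-25)): print(n,off,proj(n,s['ee_pos']+R@np.array(off,float)).round(1))
E
```

```text
[ 477.41373288 -331.38265212  129.41711143] 2.2833
scene (0, 0, 0) [412.3 238.8]
scene (0, 0, 25) [403.8 232.3]
scene (0, 0, -25) [421.4 245.6]
top (0, 0, 0) [447.8 197.7]
top (0, 0, 25) [437.  195.9]
top (0, 0, -25) [458.6 199.6]
```

Request:
{"method": "apply_moves", "body": {"moves": [[0, -4.5, 8.2, -0.009, -0.003, -0.004], [0, -4.5, 8.2, -0.009, -0.003, -0.004], [0, -4.5, 8.2, -0.009, -0.003, -0.004]]}}

```text
clock: 2.53
ee_pos: [484.6, -321.6, 129.6]
tool_rot: [-1.102, 1.268, 1.103]
ft_force: [0.7, 0.3, -0.1]
grip_width: 50.0
```

```bash
python3 d.py 479 -330 51 1.418; python3 - <<'E'
from h import *;from station import *
s=grab_frame("scene");t=grab_frame("top")
cv2.imwrite("pics/p2s.png",s);cv2.imwrite("pics/p2t.png",t)
r=lambda i:cv2.resize(i,(400,500),interpolation=cv2.INTER_CUBIC)
cv2.imwrite("pics/p2.png",np.hstack([r(s[180:305,360:460]),r(t[125:250,390:490])]))
s=state()
R=Ro.from_rotvec(s['tool_rot']).as_matrix()
for n in("scene","top"):
    for off in((0,0,0),(0,0,25),(0,0,-25)): print(n,off,proj(n,s['ee_pos']+R@np.array(off,float)).round(1))
E
```

```text
2.5333 [ 484.6 -321.6  129.6] [ 0.7  0.3 -0.1] [ 0.06  0.37  0.61  1.62 -0.23  1.22  2.14]
(array([78.5,  4.6, -9.4]), array([0.0101, 0.0039, 0.0027]))
scene (0, 0, 0) [411.6 235.5]
scene (0, 0, 25) [403.1 229.2]
scene (0, 0, -25) [420.7 242.1]
top (0, 0, 0) [444.  194.9]
top (0, 0, 25) [433.2 193.1]
top (0, 0, -25) [454.8 196.6]
```

View pics/p2.png

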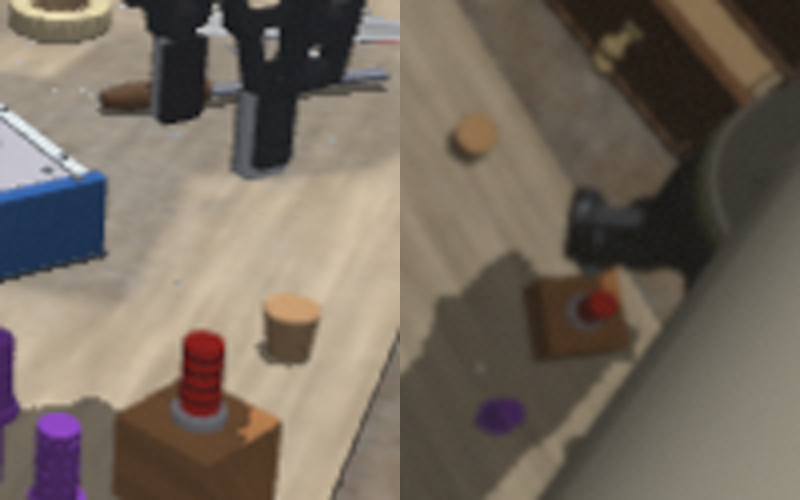

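```bash
python3 - <<'E'
from h import *;from station import *
g=grab_frame("scene");t=grab_frame("top")
s=state();print(s['ee_pos'],s['clock'])
cv2.imwrite("pics/p3.png",cv2.resize(g[180:260,380:460],(640,640),interpolation=cv2.INTER_NEAREST)[:600])
cv2.imwrite("pics/p3t.png",cv2.resize(t[150:220,410:490],(800,600),interpolation=cv2.INTER_CUBIC))
for n in("scene","top"):
  R=Ro.from_rotvec(s['tool_rot']).as_matrix()
  for off in((-8,0,25),(-8,0,-25)): print(n,off,proj(n,s['ee_pos']+R@np.array(off,float)).round(1))
E
```

```text
[ 483.55819099 -323.41120573  129.71904711] 2.7333
scene (-8, 0, 25) [403.5 225.2]
scene (-8, 0, -25) [421.2 238. ]
top (-8, 0, 25) [434.6 192.7]
top (-8, 0, -25) [456.4 196.3]
```

View pics/p3.png

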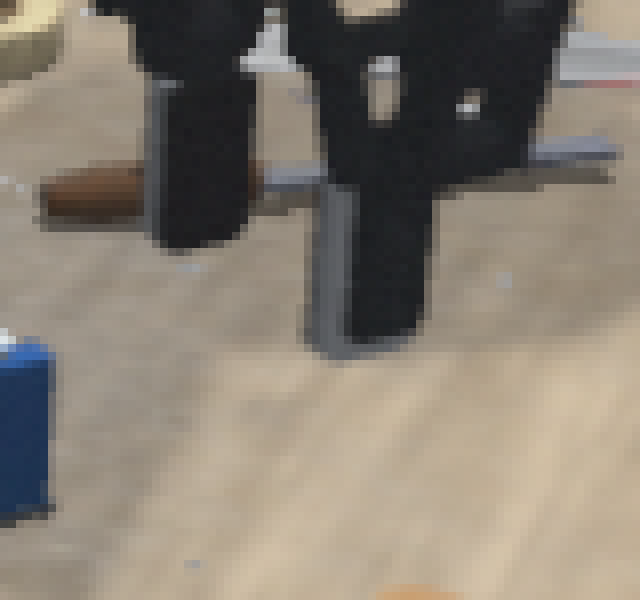

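View pics/p3t.png

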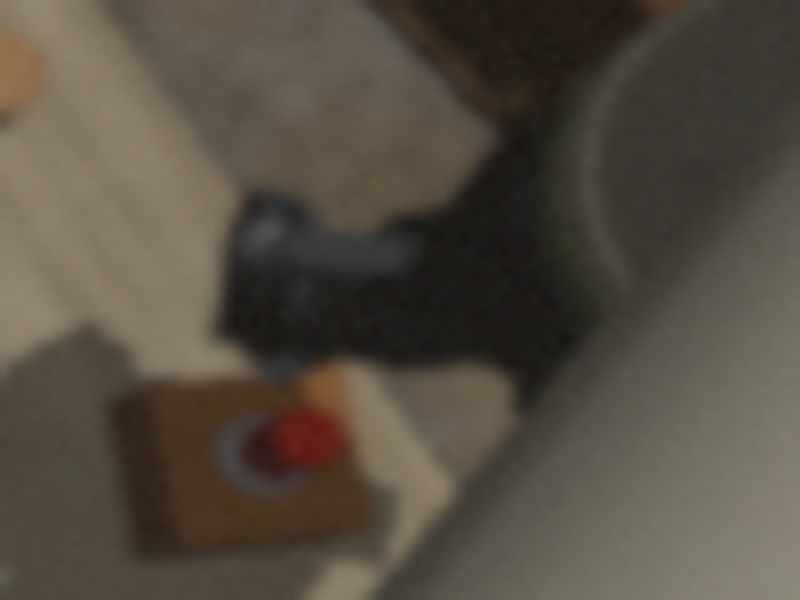

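```bash
python3 - <<'E'
from h import *
for px in((405,210.5),(426,222.5),(415.5,216.5)):
    for z in(130,138,150,160):
        X=plane("scene",px,z);print(px,z,X.round(1),proj("top",X).round(1))
E
```

```text
(405, 210.5) 130 [ 541.8 -243.2  130. ] [409.1 169.9]
(405, 210.5) 138 [ 529.6 -255.8  138. ] [415.5 174.3]
(405, 210.5) 150 [ 511.4 -274.8  150. ] [425.4 181.1]
(405, 210.5) 160 [ 496.2 -290.6  160. ] [433.9 187. ]
(426, 222.5) 130 [ 537.8 -301.4  130. ] [434.1 172. ]
(426, 222.5) 138 [ 525.7 -312.7  138. ] [440.2 176.4]
(426, 222.5) 150 [ 507.7 -329.5  150. ] [449.7 183.2]
(426, 222.5) 160 [ 492.6 -343.6  160. ] [457.8 189. ]
(415.5, 216.5) 130 [ 539.7 -273.2  130. ] [422. 171.]
(415.5, 216.5) 138 [ 527.6 -285.1  138. ] [428.3 175.4]
(415.5, 216.5) 150 [ 509.5 -303.   150. ] [437.9 182.2]
(415.5, 216.5) 160 [ 494.3 -317.9  160. ] [446.2 188. ]
```

Request:
{"method": "apply_moves", "body": {"moves": [[15, 3, -6, 0.01, 0.004, 0.003], [30, 3.5, -7.3, 0.01, 0.004, 0.003], [30, 3.5, -7.3, 0.01, 0.004, 0.003], [30, 3.5, -7.3, 0.01, 0.004, 0.003]]}}

```text
clock: 3.07
ee_pos: [478.7, -329.6, 99.3]
tool_rot: [-1.093, 1.28, 1.095]
ft_force: [-0.1, -0.6, 0.2]
grip_width: 50.2
```

```bash
python3 - <<'E'
from h import *;from station import *
g=grab_frame("scene");t=grab_frame("top")
s=state();print(s['ee_pos'],s['clock'])
cv2.imwrite("pics/p4s.png",g);cv2.imwrite("pics/p4t.png",t)
cv2.imwrite("pics/p4.png",np.hstack([cv2.resize(g[200:300,380:446],(396,600),interpolation=cv2.INTER_CUBIC),cv2.resize(t[140:240,405:471],(396,600),interpolation=cv2.INTER_CUBIC)]))
for n in("scene","top"):
  R=Ro.from_rotvec(s['tool_rot']).as_matrix()
  for off in((0,0,0),(-8,0,25),(-8,0,-25)): print(n,off,proj(n,s['ee_pos']+R@np.array(off,float)).round(1))
E
```

```text
[ 479.61789351 -330.17309808  100.5895894 ] 3.1667
scene (0, 0, 0) [411.6 253.3]
scene (-8, 0, 25) [403.5 242.5]
scene (-8, 0, -25) [420.9 256.2]
top (0, 0, 0) [443.1 198.7]
top (-8, 0, 25) [433.7 196.4]
top (-8, 0, -25) [454.8 200. ]
```

View pics/p4.png

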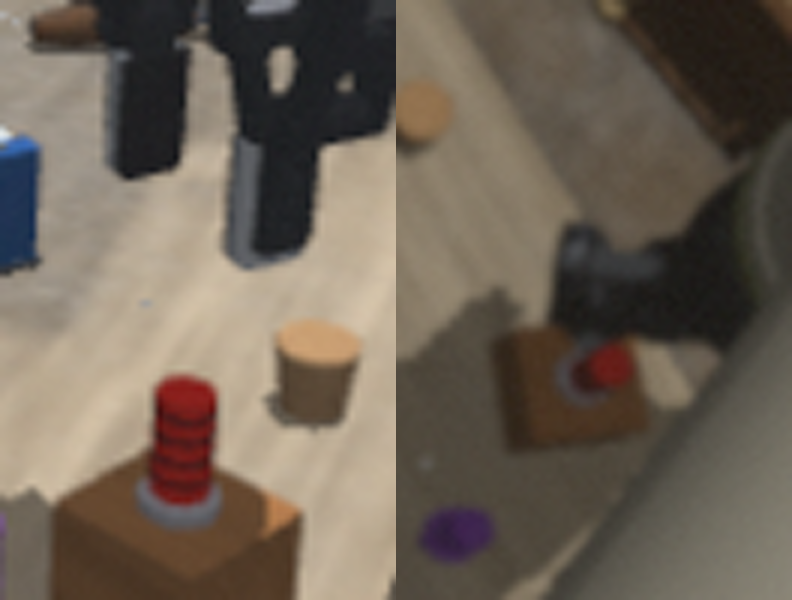

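Request:
{"method": "apply_moves", "body": {"moves": [[15, 0, 0, 0, 0, 0], [30, 0, 0, 0, 0, 0], [38, 0, 0, 0, 0, 0], [38, 0, 0, 0, 0, 0]]}}

```text
clock: 3.5
ee_pos: [479.1, -329.5, 61.5]
tool_rot: [-1.094, 1.28, 1.095]
ft_force: [-0.5, -0.4, 1.0]
grip_width: 50.1
```

```bash
cat > look.py <<'E'
import sys
from h import *;from station import *
n=sys.argv[1];a=list(map(int,sys.argv[2:6]));b=list(map(int,sys.argv[6:10]))
g=grab_frame("scene");t=grab_frame("top")
s=state();print(s['ee_pos'].round(1),s['clock'],s['ft_force'].round(1),s['grip_width'])
cv2.imwrite(f"pics/{n}s.png",g);cv2.imwrite(f"pics/{n}t.png",t)
cr=lambda i,r:cv2.resize(i[r[1]:r[1]+r[3],r[0]:r[0]+r[2]],(396,600),interpolation=cv2.INTER_CUBIC)
cv2.imwrite(f"pics/{n}.png",np.hstack([cr(g,a),cr(t,b)]))
print("tcp",proj("scene",s['ee_pos']),proj("top",s['ee_pos']))
E
python3 look.py p5 380 200 66 100 405 140 66 100
```

```text
[ 479.9 -330.4   63.2] 3.6 [-1.  -0.2  0.2] 49.58427281203768
tcp [410.37648168 272.32477688] [438.14634491 200.92975476]
```

View pics/p5.png

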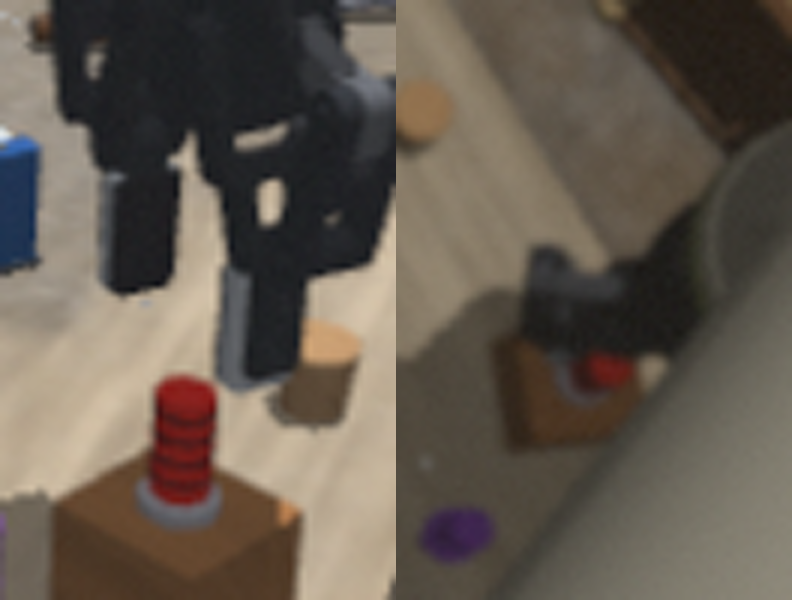

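Request:
{"method": "apply_moves", "body": {"moves": [[-30, 0, 0, 0, 0, 0], [-60, 0, 0, 0, 0, 0], [-60, 0, 0, 0, 0, 0], [-60, 0, 0, 0, 0, 0], [-60, 0, 0, 0, 0, 0]], "jaw": 0}}

```text
clock: 4.02
ee_pos: [480.1, -330.4, 123.8]
tool_rot: [-1.096, 1.278, 1.092]
ft_force: [-0.7, 0.1, -0.2]
grip_width: -0.3
```

Request:
{"method": "apply_moves", "body": {"moves": [[0, 0, 0, 0, 0, 0], [0, 0, 0, 0, 0, 0]]}}

```text
clock: 4.18
ee_pos: [479.8, -329.9, 123.1]
tool_rot: [-1.096, 1.279, 1.093]
ft_force: [0.2, -0.4, -0.2]
grip_width: 0.2
```

```bash
python3 look.py p6 380 190 66 100 405 140 66 100
```

```text
[ 479.8 -330.1  123.2] 4.2833 [-0.6 -0.4 -0.2] -0.42764321432411706
tcp [412.60784875 241.41136916] [446.29565595 197.15239987]
```

View pics/p6.png

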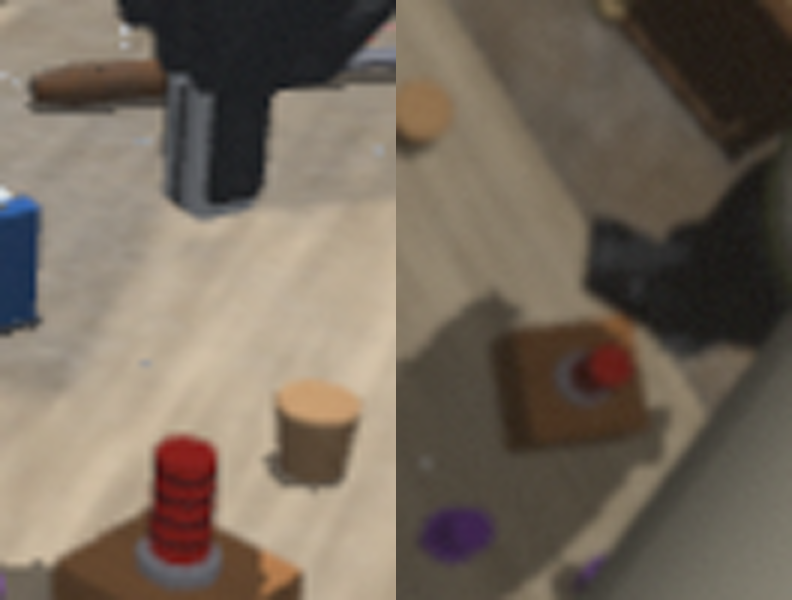

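```bash
python3 - <<'E'
from h import *
for z in(110,123,130,140,150,160):
    X=plane("scene",(415.8,224.2),z);p=proj("top",X);print(z,X.round(1),p.round(1),((p-[405,140])*6+[396,0]).round())
E
```

```text
110 [ 547.4 -268.   110. ] [417.4 169.7] [470. 178.]
123 [ 528.6 -286.4  123. ] [426.9 176.4] [528. 218.]
130 [ 518.4 -296.4  130. ] [432.2 180.1] [559. 240.]
140 [ 503.9 -310.6  140. ] [439.9 185.5] [605. 273.]
150 [ 489.4 -324.8  150. ] [447.8 191. ] [653. 306.]
160 [ 474.9 -339.   160. ] [456.  196.8] [702. 341.]
```

```bash
python3 - <<'E'
import cv2,numpy as np
t=cv2.imread("pics/p6t.png")[150:240,400:520]
t=np.clip(t.astype(float)*2.2,0,255).astype('uint8')
cv2.imwrite("pics/p6b.png",cv2.resize(t,(800,600),interpolation=cv2.INTER_CUBIC))
s=cv2.imread("pics/p6s.png")[100:300,330:590]
cv2.imwrite("pics/p6c.png",cv2.resize(s,(780,600),interpolation=cv2.INTER_CUBIC))
E
```

View pics/p6b.png

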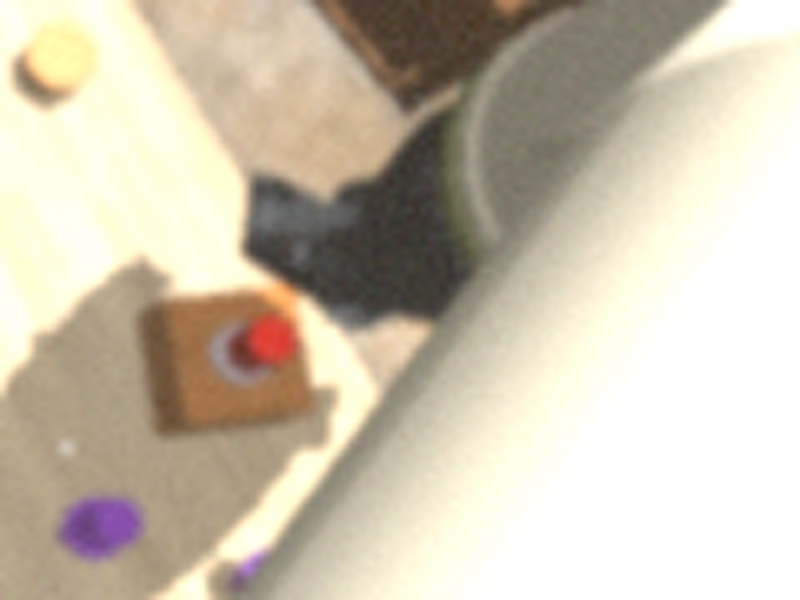

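View pics/p6c.png

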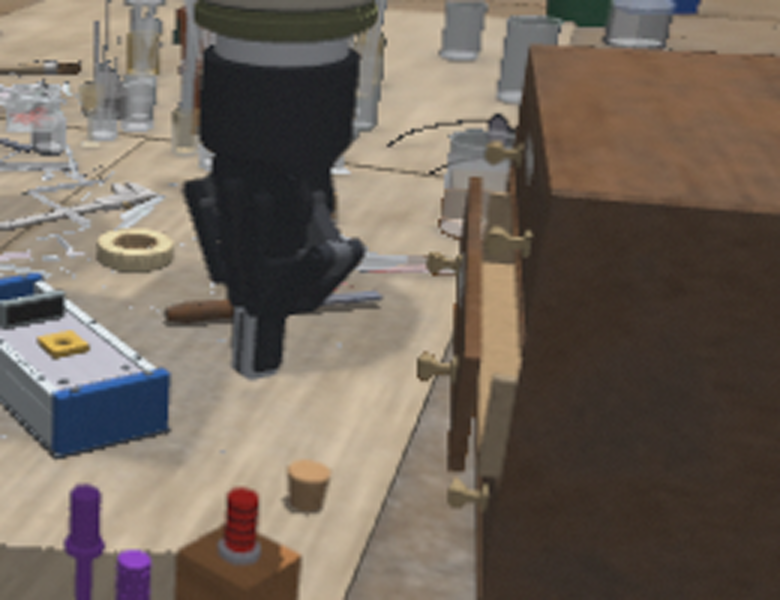

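```bash
python3 - <<'E'
from h import *
for z in(198,211,220,235): print(z,proj("scene",(250.4,572,z)),proj("top",(250.4,572,z)))
i=cv2.imread("pics/scene0.png")[0:150,60:220];j=cv2.imread("pics/top0.png")[240:360,0:160]
cv2.imwrite("pics/p7.png",np.hstack([cv2.resize(i,(400,375)),cv2.resize(np.clip(j*1.8,0,255).astype('uint8'),(400,375))]))
E
```

```text
198 [144.55805418 117.56529614] [ 17.58201008 294.51221521]
211 [143.70354302 113.16134605] [ 12.29495722 295.19369196]
220 [143.1066676  110.08928818] [  8.52231052 295.68029868]
235 [142.10209483 104.92640998] [  2.01931257 296.51971431]
```

View pics/p7.png

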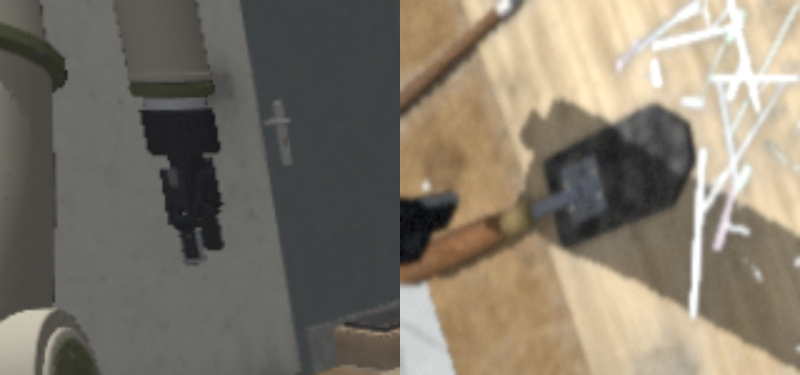

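```bash
python3 - <<'E'
from h import *
print(proj("top",(0,0,0)),proj("scene",(0,0,0)),proj("top",(110,0,0)))
i=cv2.imread("pics/scene0.png")[250:350,0:160];j=cv2.imread("pics/top0.png")[320:400,240:368]
cv2.imwrite("pics/p8.png",np.hstack([cv2.resize(i,(400,250)),cv2.resize(j,(400,250))]))
E
```

```text
[301.57726392 395.48097935] [ 84.88057499 299.87359145] [302.79609126 347.92210548]
```

View pics/p8.png

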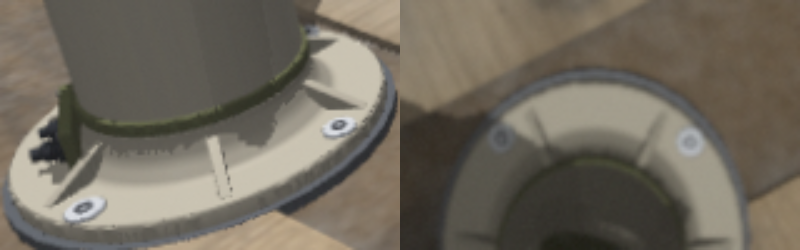

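Request:
{"method": "apply_moves", "body": {"moves": [[20, 9, -6.5, 0, 0, 0], [45, 9, -6.5, 0, 0, 0], [63, 9, -6.5, 0, 0, 0], [63, 9, -6.5, 0, 0, 0], [63, 9, -6.5, 0, 0, 0]], "jaw": 50}}

```text
clock: 4.7
ee_pos: [469.1, -334.7, 59.3]
tool_rot: [-1.094, 1.28, 1.095]
ft_force: [-0.2, 0.6, 0.8]
grip_width: 50.3
```

```bash
python3 look.py p9 380 200 66 100 405 140 66 100
```

```text
[ 470.5 -335.7   61.2] 4.8 [ 0.5 -0.8  1.1] 49.867288320733806
tcp [408.36530382 276.47192917] [440.16177179 204.79660327]
```

View pics/p9.png

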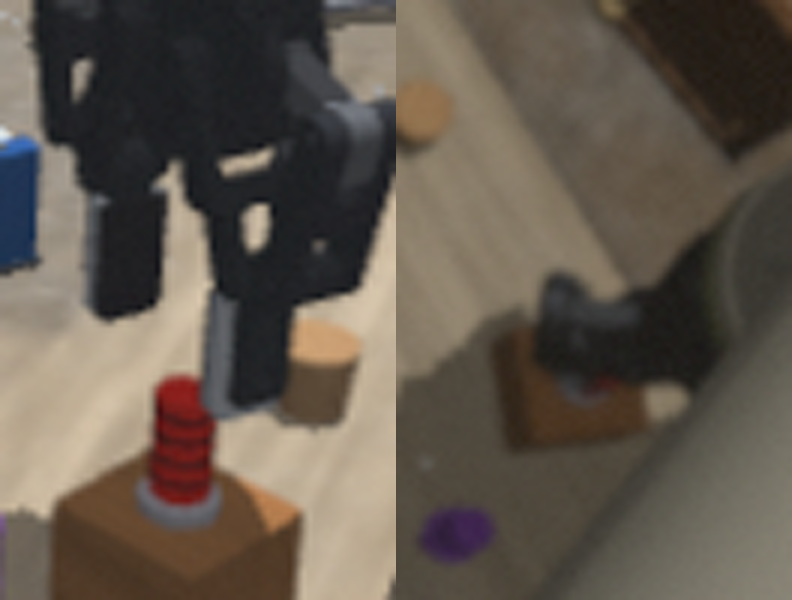

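```bash
python3 - <<'E'
from h import *
for z in(68,80,86,92,98): print(z,plane("scene",(411.3,260),z).round(1))
print(plane("scene",(410.6,264.7),81),plane("scene",(410.6,264.7),79))
E
```

```text
68 [ 503.1 -307.4   68. ]
80 [ 488.9 -321.4   80. ]
86 [ 481.7 -328.5   86. ]
92 [ 474.6 -335.5   92. ]
98 [ 467.5 -342.5   98. ]
[ 476.32449135 -333.03147422   81.        ] [ 478.63737559 -330.74210794   79.        ]
```

Request:
{"method": "apply_moves", "body": {"moves": [[8, 0, 0, 0, 0, 0], [16, 0, 0, 0, 0, 0], [22, 0, 0, 0, 0, 0], [22, 0, 0, 0, 0, 0]]}}

```text
clock: 5.13
ee_pos: [469.8, -335.1, 37.7]
tool_rot: [-1.095, 1.279, 1.094]
ft_force: [-0.4, 1.2, -0.2]
grip_width: 49.9
```

```bash
python3 look.py p10 380 200 66 100 405 140 66 100
```

```text
[ 470.3 -335.6   38.8] 5.2333 [ 0.  -0.1  0.7] 50.156918711363666
tcp [407.40616456 287.57677883] [437.26967377 206.09702773]
```

View pics/p10.png

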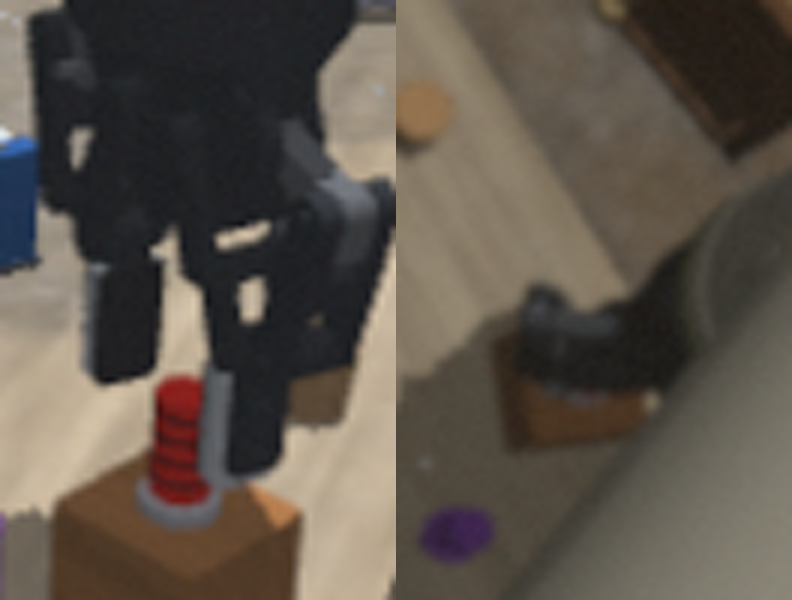

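```bash
python3 - <<'E'
from h import *
for z in(60,65,70,75): print(z,plane("scene",(410.6,271.5),z).round(1))
E
```

```text
60 [ 485.5 -325.2   60. ]
65 [ 479.9 -330.7   65. ]
70 [ 474.3 -336.2   70. ]
75 [ 468.7 -341.7   75. ]
```

Request:
{"method": "apply_moves", "body": {"moves": [[5, 0, 0, 0, 0, 0], [10, 0, 0, 0, 0, 0], [10, 0, 0, 0, 0, 0]]}}

```text
clock: 5.48
ee_pos: [469.8, -335.2, 27.7]
tool_rot: [-1.095, 1.28, 1.094]
ft_force: [-0.8, 0.3, 0.4]
grip_width: 50.0
```

```bash
python3 look.py p11 380 200 66 100 405 140 66 100
```

```text
[ 470.1 -335.5   28.5] 5.5833 [ 0.1 -0.6 -0.3] 50.296893979516526
tcp [406.90434155 292.60711474] [435.95408252 206.71122707]
```

View pics/p11.png

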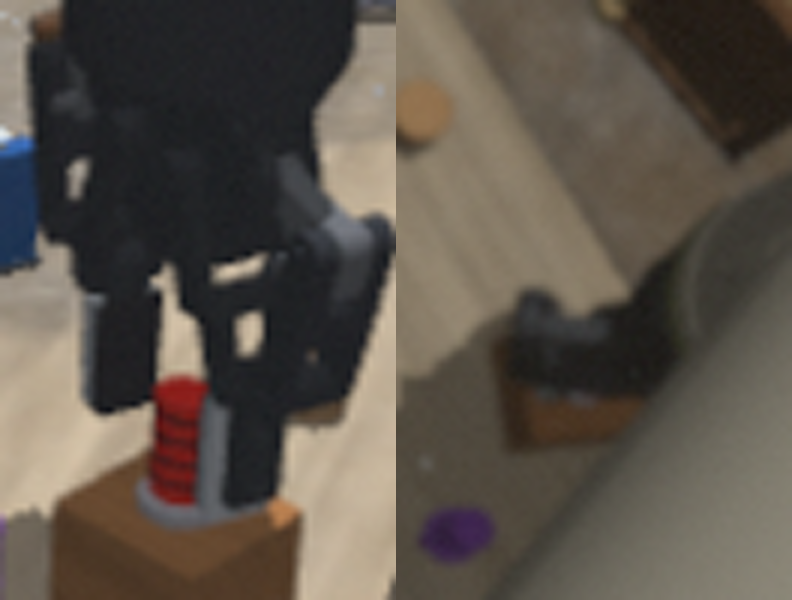

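```bash
python3 - <<'E'
from h import *
for z in(50,55,60): print(z,plane("scene",(410.4,276.3),z).round(1))
E
```

```text
50 [ 486.  -325.1   50. ]
55 [ 480.5 -330.5   55. ]
60 [ 475.  -335.9   60. ]
```

Request:
{"method": "apply_moves", "body": {"moves": [[0, 0, 0, 0, 0, 0], [0, 0, 0, 0, 0, 0], [0, 0, 0, 0, 0, 0], [0, 0, 0, 0, 0, 0]], "jaw": 24}}

```text
clock: 5.92
ee_pos: [470.2, -335.4, 28.7]
tool_rot: [-1.096, 1.279, 1.093]
ft_force: [0.0, 0.9, 0.3]
grip_width: 24.3
```

```bash
python3 look.py p12 380 200 66 100 405 140 66 100
```

```text
[ 470.2 -335.4   28.6] 6.0167 [-0.3 -0.2  0.5] 23.663092932436477
tcp [406.9131829  292.48768404] [435.91714078 206.65472968]
```

View pics/p12.png

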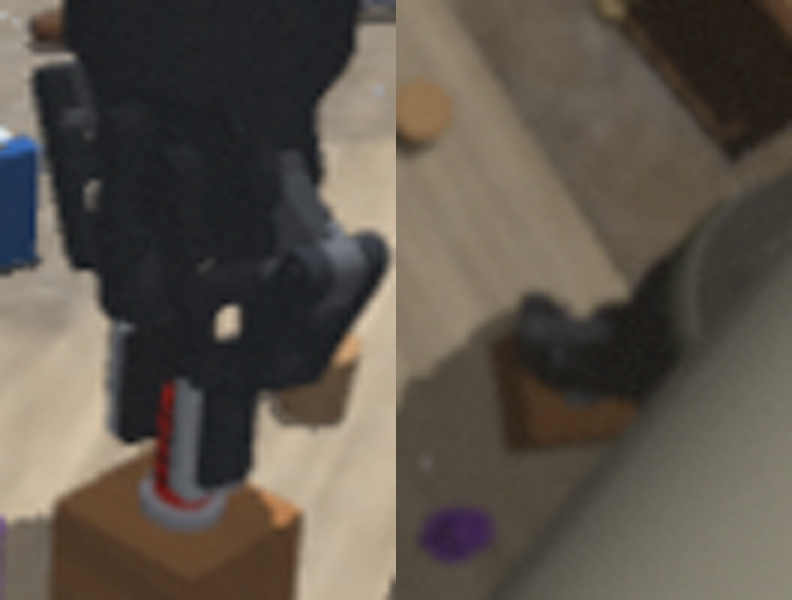

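Request:
{"method": "apply_moves", "body": {"moves": [[-2, 0, 0, 0, 0, 0], [-2, 0, 0, 0, 0, 0], [-2, 0, 0, 0, 0, 0], [-2, 0, 0, 0, 0, 0], [-2, 0, 0, 0, 0, 0]], "jaw": 10, "squeeze": 40}}

```text
clock: 6.43
ee_pos: [470.4, -334.2, 30.5]
tool_rot: [-1.095, 1.278, 1.095]
ft_force: [0.5, 5.1, -0.1]
grip_width: 16.4
```

```bash
python3 look.py p13 380 200 66 100 405 140 66 100
```

```text
[ 470.4 -334.3   30.5] 6.5333 [0.5 5.5 0.1] 16.468923172608527
tcp [406.61825173 291.24834989] [435.70206503 206.47469056]
```

View pics/p13.png

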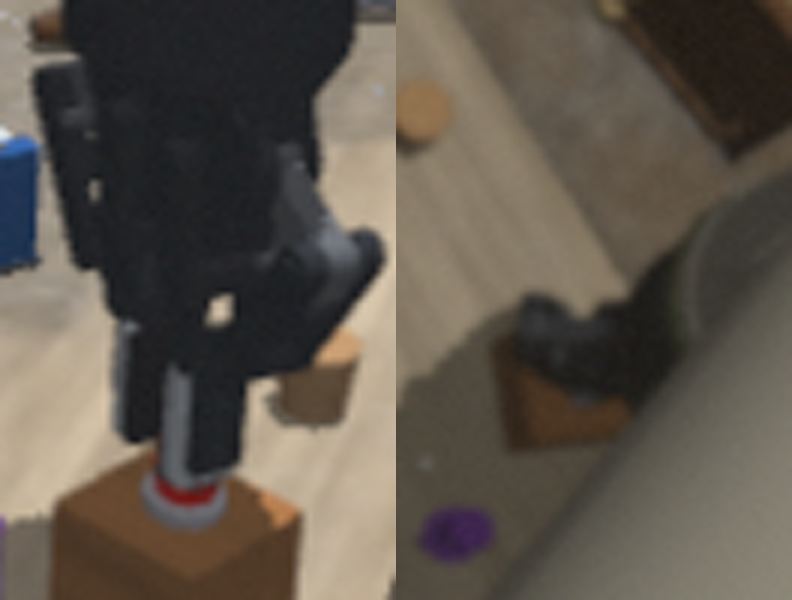

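Request:
{"method": "apply_moves", "body": {"moves": [[-4, 0, 0, 0, 0, 0], [-12, 0, 0, 0, 0, 0], [-24, 0, 0, 0, 0, 0], [-40, 0, 0, 0, 0, 0], [-55, 0, 0, 0, 0, 0]]}}

```text
clock: 6.95
ee_pos: [470.2, -335.4, 87.4]
tool_rot: [-1.096, 1.279, 1.093]
ft_force: [-0.7, -0.2, -1.3]
grip_width: 16.8
```

Request:
{"method": "apply_moves", "body": {"moves": [[-20, 0, 0, 0, 0, 0], [-20, 0, 0, 0, 0, 0], [-20, 0, 0, 0, 0, 0]]}}

```text
clock: 7.2
ee_pos: [471.1, -337.2, 110.2]
tool_rot: [-1.099, 1.278, 1.087]
ft_force: [0.7, 0.1, -1.9]
grip_width: 16.3
```

```bash
python3 look.py p14 380 180 66 100 405 130 66 100
```

```text
[ 470.  -335.8  107.8] 7.3 [ 0.6  0.8 -1.6] 16.613989198241956
tcp [409.96274146 252.60544763] [446.60899904 202.28177024]
```

View pics/p14.png

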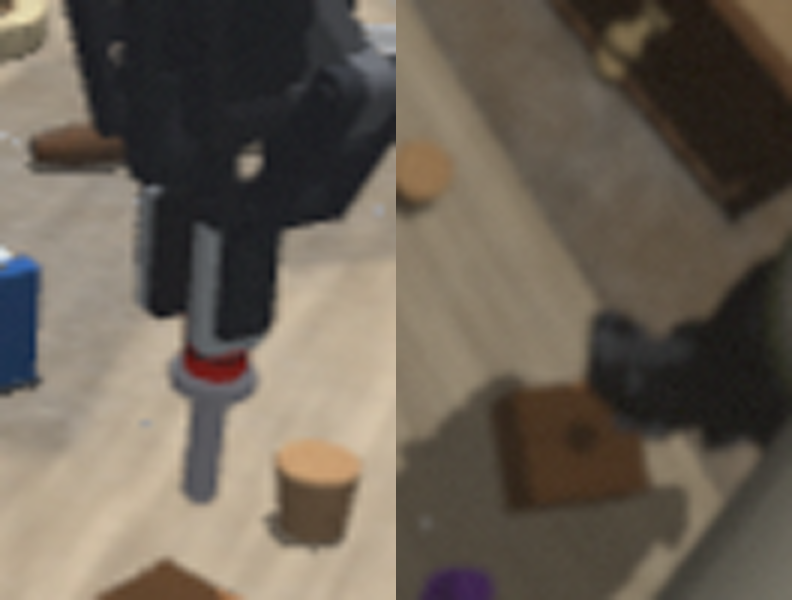

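```bash
python3 - <<'E'
from h import *
print(plane("scene",(413.3,262.0),81.3))
print(plane("scene",(415.3,242.5),81.3+40.5))
E
python3 d.py 554.5 -60 110 1.418
```

```text
[ 485.66673893 -329.56517083   81.3       ]
[ 482.66176017 -333.52276741  121.8       ]
7.3 [ 470.  -335.8  107.8] [ 0.6  0.8 -1.6] [ 0.09  0.38  0.61  1.66 -0.23  1.17  2.17]
(array([ -2.6, -40.6, 285.5]), array([-0.0031, -0.0018,  0.0018]))
```

Request:
{"method": "apply_moves", "body": {"moves": [[-8, -32, 284, -0.003, -0.002, 0.002], [-8, -32, 284, -0.003, -0.002, 0.002], [-8, -32, 284, -0.003, -0.002, 0.002], [-8, -32, 284, -0.003, -0.002, 0.002], [-8, -32, 284, -0.003, -0.002, 0.002]]}}

```text
clock: 7.72
ee_pos: [524.8, -132.8, 112.6]
tool_rot: [-1.095, 1.279, 1.097]
ft_force: [1.1, 0.3, 0.9]
grip_width: 16.7
```

```bash
python3 d.py 545 -59.5 112 1.418
```

```text
7.7167 [ 524.8 -132.8  112.6] [1.1 0.3 0.9] [-0.26  0.29  0.53  1.74 -0.16  1.16  1.74]
(array([ 0.6, -8.7, 75.5]), array([-0.0006, -0.0001, -0.0015]))
```

Request:
{"method": "apply_moves", "body": {"moves": [[0, -8.7, 75.5, 0, 0, 0], [0, -8.7, 75.5, 0, 0, 0], [0, -8.7, 75.5, 0, 0, 0], [0, -8.7, 75.5, 0, 0, 0], [0, -8.7, 75.5, 0, 0, 0]]}}

```text
clock: 8.13
ee_pos: [544.4, -60.1, 111.9]
tool_rot: [-1.095, 1.281, 1.097]
ft_force: [0.1, -0.6, -0.1]
grip_width: 16.1
```

Request:
{"method": "apply_moves", "body": {"moves": [[0, 0, 0, 0, 0, 0]]}}

```text
clock: 8.22
ee_pos: [543.8, -61.8, 111.7]
tool_rot: [-1.093, 1.283, 1.095]
ft_force: [0.5, 0.6, -0.8]
grip_width: 16.7
```

```bash
python3 look.py p15 310 140 66 100 290 110 66 100; python3 d.py 545 -59.5 112 1.418
```

```text
[543.8 -62.  111.7] 8.3167 [-0.1  0.5 -0.7] 16.587905116698405
tcp [349.44022796 189.55219728] [331.59566052 169.38954124]
8.3167 [543.8 -62.  111.7] [-0.1  0.5 -0.7] [-0.36  0.3   0.5   1.72 -0.15  1.16  1.6 ]
(array([-0.3, -0.8,  2.6]), array([-0.0035, -0.0018, -0.0033]))
```

View pics/p15.png

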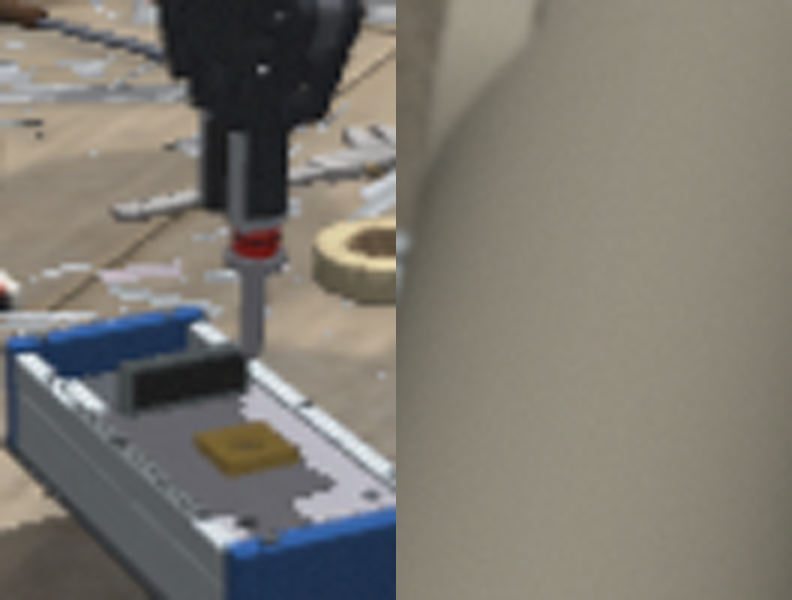

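```bash
python3 - <<'E'
from h import *
X=plane("scene",(350.8,213.4),50)
for z in(50,60,70,80,86,90): print(z,proj("scene",(X[0],X[1],z)).round(1))
for z in(76,80,86,90,94): print(z,(plane("scene",(351.6,198.0),z)-X).round(1))
g=cv2.imread("pics/p15s.png");cv2.imwrite("pics/p15b.png",cv2.resize(g[165:225,325:375],(500,600),interpolation=cv2.INTER_NEAREST))
E
```

```text
50 [350.8 213.4]
60 [350.8 209.5]
70 [350.9 205.5]
80 [350.9 201.5]
86 [351.  199.1]
90 [351.  197.4]
76 [18.5 23.  26. ]
80 [13.  15.4 30. ]
86 [ 4.8  4.1 36. ]
90 [-0.8 -3.5 40. ]
94 [ -6.3 -11.   44. ]
```

View pics/p15b.png

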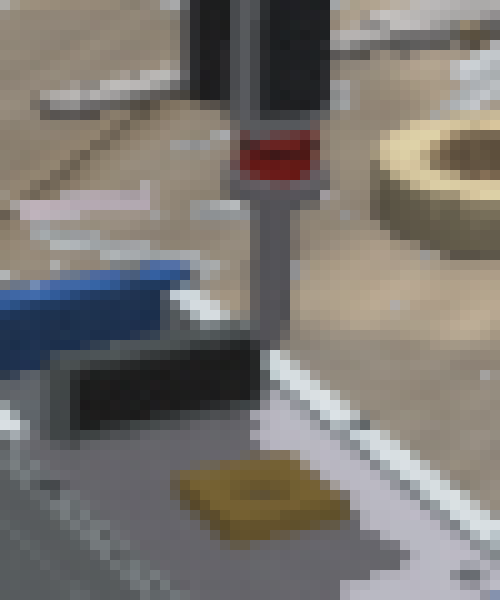

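Request:
{"method": "apply_moves", "body": {"moves": [[10, -0.8, 2.6, -0.003, -0.002, -0.003], [20, -0.8, 2.6, -0.003, -0.002, -0.003], [26, -0.8, 2.6, -0.003, -0.002, -0.003], [26, -0.8, 2.6, -0.003, -0.002, -0.003]]}}

```text
clock: 8.65
ee_pos: [543.3, -59.6, 83.3]
tool_rot: [-1.093, 1.281, 1.098]
ft_force: [-0.0, -0.0, -1.2]
grip_width: 16.6
```

Request:
{"method": "apply_moves", "body": {"moves": [[0, 0, 0, 0, 0, 0]]}}

```text
clock: 8.73
ee_pos: [543.0, -59.7, 82.8]
tool_rot: [-1.093, 1.282, 1.098]
ft_force: [-0.0, 0.2, -0.8]
grip_width: 16.5
```

```bash
python3 look.py p16 310 140 66 100 290 110 66 100; python3 d.py 545 -59.5 112 1.418
python3 - <<'E'
from h import *
g=cv2.imread("pics/p16s.png");cv2.imwrite("pics/p16b.png",cv2.resize(g[175:235,325:375],(500,600),interpolation=cv2.INTER_NEAREST))
E
```

```text
[543.  -59.7  83. ] 8.8333 [ 0.2  0.3 -1.5] 16.596128775139437
tcp [348.45846959 201.06802722] [330.2390453  172.36636875]
8.8333 [543.  -59.7  83. ] [ 0.2  0.3 -1.5] [-0.35  0.33  0.49  1.76 -0.17  1.1   1.61]
(array([-29. ,  -1.8,   0.5]), array([-0.001 , -0.0007, -0.0047]))
```

View pics/p16b.png

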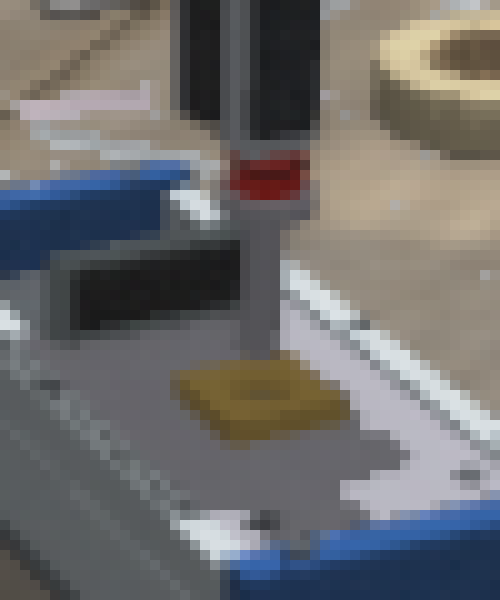

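```bash
python3 - <<'E'
from h import *
X=plane("scene",(351.0,213.5),50)
for z in(54,56.5,58,60,62): print(z,(plane("scene",(325+25.9-.5,175+35.0-.5),z)-X).round(1))
E
```

```text
54 [ 6.6 11.6  4. ]
56.5 [3.4 7.2 6.5]
58 [1.5 4.6 8. ]
60 [-1.   1.1 10. ]
62 [-3.6 -2.4 12. ]
```

Request:
{"method": "apply_moves", "body": {"moves": [[1.5, 0, 0, 0, 0, 0], [3, 0, 0, 0, 0, 0], [4, 0, 0, 0, 0, 0], [4, 0, 0, 0, 0, 0]]}}

```text
clock: 9.17
ee_pos: [542.9, -59.7, 78.9]
tool_rot: [-1.093, 1.282, 1.098]
ft_force: [0.2, 0.1, -1.2]
grip_width: 16.3
```

```bash
cat > zoom.py <<'E'
import sys
from h import *;from station import *
g=grab_frame("scene");s=state();print(s['ee_pos'].round(1),s['clock'],s['ft_force'].round(1),s['grip_width'].round(1),delta(s,s['ee_pos'],1.418)[1])
cv2.imwrite(f"pics/{sys.argv[1]}.png",cv2.resize(g[175:235,325:375],(500,600),interpolation=cv2.INTER_NEAREST))
E
python3 zoom.py p17
```

```text
Traceback (most recent call last):
  File "zoom.py", line 3, in <module>
    g=grab_frame("scene");s=state();print(s['ee_pos'].round(1),s['clock'],s['ft_force'].round(1),s['grip_width'].round(1),delta(s,s['ee_pos'],1.418)[1])
                                                                                                 ^^^^^^^^^^^^^^^^^^^^^
AttributeError: 'float' object has no attribute 'round'
```

```bash
sed -i "s/s\['grip_width'\].round(1)/s['grip_width']/" zoom.py; python3 zoom.py p17
```

```text
[543.  -59.7  79. ] 9.2667 [-0.6  0.7 -0.4] 16.651490202346988 [-0.0009 -0.0007 -0.0046]
```

View pics/p17.png

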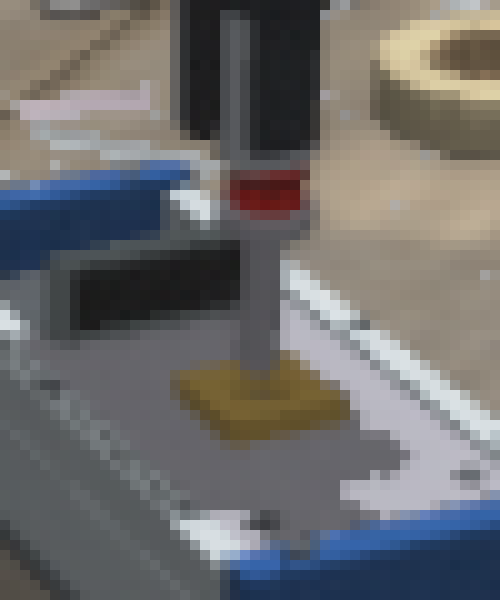

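Request:
{"method": "apply_moves", "body": {"moves": [[1, 0, 0, 0, 0, 0], [2, 0, 0, 0, 0, 0], [3, 0, 0, 0, 0, 0], [4, 0, 0, 0, 0, 0]]}}

```text
clock: 9.6
ee_pos: [543.0, -59.7, 75.0]
tool_rot: [-1.093, 1.282, 1.098]
ft_force: [-0.7, 0.5, -0.6]
grip_width: 16.5
```

```bash
python3 zoom.py p18
```

```text
[542.8 -59.7  74.7] 9.65 [ 0.5 -0.7 -0.6] 16.401560809779188 [-0.0009 -0.0007 -0.005 ]
```

View pics/p18.png

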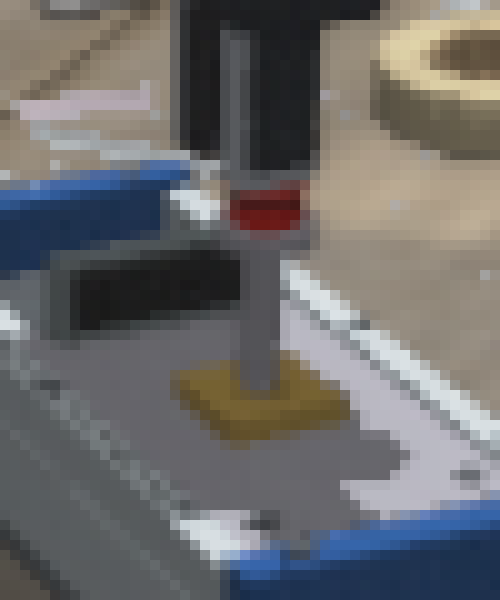

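Request:
{"method": "apply_moves", "body": {"moves": [[1, 0, 0, 0, 0, 0], [2, 0, 0, 0, 0, 0], [3, 0, 0, 0, 0, 0], [3.5, 0, 0, 0, 0, 0]]}}

```text
clock: 9.98
ee_pos: [542.9, -59.5, 71.2]
tool_rot: [-1.093, 1.282, 1.099]
ft_force: [-0.0, -0.3, -0.8]
grip_width: 16.1
```

```bash
python3 zoom.py p19
```

```text
[542.9 -59.5  71.1] 10.0333 [ 1.4  0.1 -0.6] 16.387818251300697 [-0.0008 -0.0006 -0.0049]
```

View pics/p19.png

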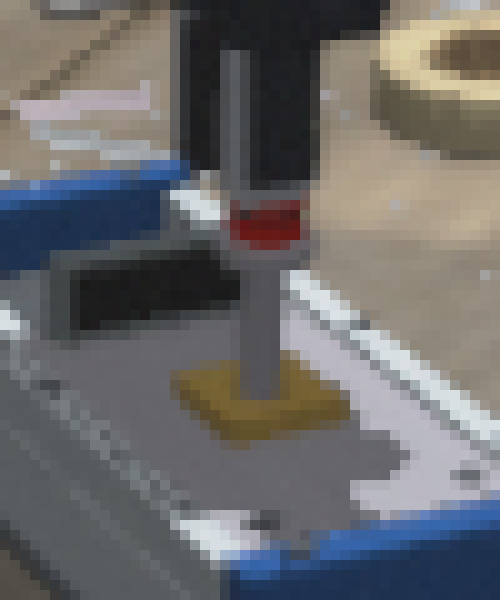

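Request:
{"method": "apply_moves", "body": {"moves": [[1, 0, 0, 0, 0, 0], [2, 0, 0, 0, 0, 0], [3, 0, 0, 0, 0, 0], [4, 0, 0, 0, 0, 0]]}}

```text
clock: 10.37
ee_pos: [543.0, -59.4, 67.1]
tool_rot: [-1.093, 1.281, 1.099]
ft_force: [0.3, 1.4, 0.1]
grip_width: 16.6
```

```bash
python3 zoom.py p20
```

```text
[542.9 -59.4  66.9] 10.4167 [ 0.8  1.  -1. ] 16.369641306343922 [-0.0007 -0.0005 -0.0049]
```

View pics/p20.png

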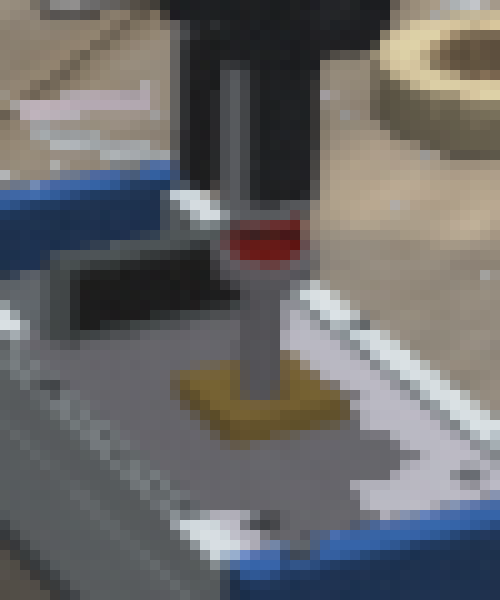

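Request:
{"method": "apply_moves", "body": {"moves": [[1.5, 0, 0, 0, 0, 0], [3, 0, 0, 0, 0, 0], [4.5, 0, 0, 0, 0, 0], [6, 0, 0, 0, 0, 0], [6, 0, 0, 0, 0, 0]]}}

```text
clock: 10.83
ee_pos: [542.8, -59.2, 60.6]
tool_rot: [-1.093, 1.282, 1.099]
ft_force: [0.8, 1.7, 0.1]
grip_width: 16.8
```

Request:
{"method": "apply_moves", "body": {"moves": [[1, 0, 0, 0, 0, 0], [2, 0, 0, 0, 0, 0], [3, 0, 0, 0, 0, 0]]}}

```text
clock: 11.08
ee_pos: [542.9, -59.1, 57.5]
tool_rot: [-1.093, 1.281, 1.099]
ft_force: [1.1, 1.6, -0.2]
grip_width: 16.6
```

Request:
{"method": "apply_moves", "body": {"moves": [[0.7, 0, 0, 0, 0, 0], [1.4, 0, 0, 0, 0, 0], [2, 0, 0, 0, 0, 0]]}}

```text
clock: 11.33
ee_pos: [542.9, -59.0, 55.5]
tool_rot: [-1.093, 1.281, 1.099]
ft_force: [0.7, 0.8, 1.1]
grip_width: 16.7
```

Request:
{"method": "apply_moves", "body": {"moves": [[0.7, 0, 0, 0, 0, 0], [1.4, 0, 0, 0, 0, 0], [2, 0, 0, 0, 0, 0]]}}

```text
clock: 11.58
ee_pos: [543.7, -59.2, 54.3]
tool_rot: [-1.094, 1.28, 1.098]
ft_force: [0.3, 0.8, 9.7]
grip_width: 16.6
```

Request:
{"method": "apply_moves", "body": {"moves": [[0.2, 0, 1.5, 0, 0, 0], [0.2, 0, 3, 0, 0, 0], [0.2, 0, 4.5, 0, 0, 0], [0.2, 0, 6, 0, 0, 0], [0.2, 0, 7, 0, 0, 0]]}}

```text
clock: 12.0
ee_pos: [545.1, -54.9, 54.8]
tool_rot: [-1.095, 1.282, 1.094]
ft_force: [-1.1, -5.8, 6.9]
grip_width: 16.2
```

```bash
python3 zoom.py p21;python3 d.py 0 0 0
```

```text
[545.1 -54.7  54.8] 12.05 [-0.5 -5.6  7. ] 16.06299855264594 [-0.0023 -0.0025 -0.0018]
12.05 [545.1 -54.7  54.8] [-0.5 -5.6  7. ] [-0.35  0.36  0.48  1.79 -0.19  1.04  1.61]
(array([ 55.9, 546.9, -30. ]), array([0., 0., 0.]))
```

View pics/p21.png

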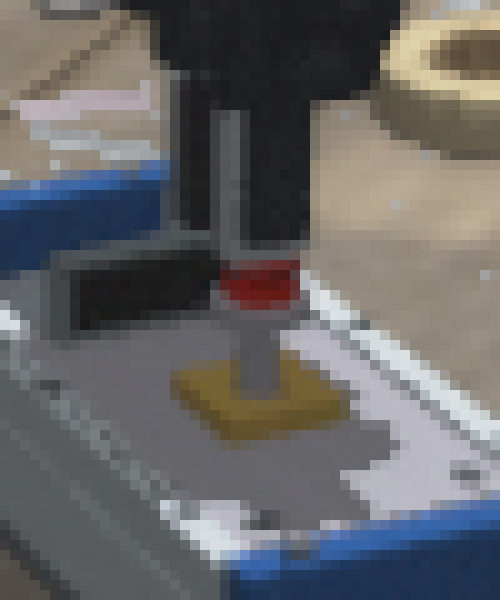

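Request:
{"method": "apply_moves", "body": {"moves": [[0, 0, 1.5, 0, 0, 0], [0, 0, 3, 0, 0, 0], [0, 0, 4, 0, 0, 0]]}}

```text
clock: 12.3
ee_pos: [545.6, -51.8, 54.9]
tool_rot: [-1.095, 1.283, 1.093]
ft_force: [-1.4, -4.3, 4.2]
grip_width: 16.1
```

```bash
python3 zoom.py p22
```

```text
[545.7 -51.2  54.9] 12.35 [-0.9 -3.7  4.2] 16.327876828529018 [-0.0028 -0.0031 -0.0017]
```

View pics/p22.png

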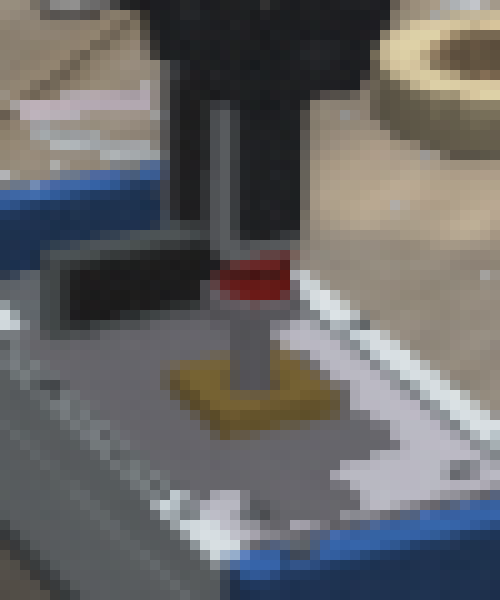

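Request:
{"method": "apply_moves", "body": {"moves": [[0.2, 0, 1.2, 0, 0, 0], [0.2, 0, 2.4, 0, 0, 0], [0.2, 0, 3.6, 0, 0, 0], [0.2, 0, 4.8, 0, 0, 0]]}}

```text
clock: 12.68
ee_pos: [546.5, -46.5, 54.7]
tool_rot: [-1.095, 1.282, 1.094]
ft_force: [-0.9, -4.2, 6.0]
grip_width: 15.9
```

Request:
{"method": "apply_moves", "body": {"moves": [[0.2, 0, 1.2, 0, 0, 0], [0.2, 0, 2.4, 0, 0, 0], [0.2, 0, 3.6, 0, 0, 0]]}}

```text
clock: 12.93
ee_pos: [547.1, -43.4, 54.7]
tool_rot: [-1.095, 1.283, 1.093]
ft_force: [-0.6, -5.8, 5.8]
grip_width: 16.2
```

Request:
{"method": "apply_moves", "body": {"moves": [[0.2, 0, 1.2, 0, 0, 0], [0.2, 0, 2.4, 0, 0, 0], [0.2, 0, 3.2, 0, 0, 0]]}}

```text
clock: 13.18
ee_pos: [547.7, -40.5, 54.7]
tool_rot: [-1.096, 1.283, 1.092]
ft_force: [-1.2, -5.9, 6.4]
grip_width: 16.1
```

Request:
{"method": "apply_moves", "body": {"moves": [[0.2, 0, 1, 0, 0, 0], [0.2, 0, 2, 0, 0, 0], [0.2, 0, 3, 0, 0, 0]]}}

```text
clock: 13.43
ee_pos: [548.2, -38.0, 54.7]
tool_rot: [-1.096, 1.284, 1.092]
ft_force: [-1.7, -5.6, 5.2]
grip_width: 16.5
```

Request:
{"method": "apply_moves", "body": {"moves": [[0.2, 0, 1, 0, 0, 0], [0.2, 0, 2, 0, 0, 0], [0.2, 0, 3, 0, 0, 0]]}}

```text
clock: 13.68
ee_pos: [548.5, -34.8, 54.3]
tool_rot: [-1.095, 1.284, 1.092]
ft_force: [0.1, -1.8, 0.8]
grip_width: 16.5
```

Request:
{"method": "apply_moves", "body": {"moves": [[0.2, 0, 1, 0, 0, 0], [0.2, 0, 2, 0, 0, 0], [0.2, 0, 3, 0, 0, 0]]}}

```text
clock: 13.93
ee_pos: [548.6, -30.9, 53.6]
tool_rot: [-1.095, 1.284, 1.094]
ft_force: [-1.5, -2.4, -0.1]
grip_width: 16.6
```

```bash
python3 zoom.py p23
```

```text
[548.6 -30.8  53.7] 13.9833 [ 0.1 -2.  -2.1] 15.943455509684352 [-0.0028 -0.0042 -0.0022]
```

View pics/p23.png

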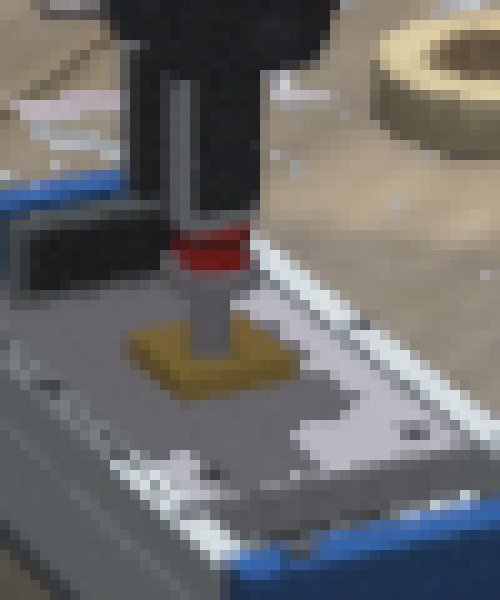

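Request:
{"method": "apply_moves", "body": {"moves": [[0.7, 0, 0, 0, 0, 0], [1.4, 0, 0, 0, 0, 0], [2, 0, 0, 0, 0, 0]]}}

```text
clock: 14.23
ee_pos: [549.0, -30.7, 52.0]
tool_rot: [-1.096, 1.283, 1.093]
ft_force: [-0.8, -1.0, 5.1]
grip_width: 16.5
```

Request:
{"method": "apply_moves", "body": {"moves": [[0.6, 0, 0, 0, 0, 0], [1.2, 0, 0, 0, 0, 0], [1.5, 0, 0, 0, 0, 0]]}}

```text
clock: 14.48
ee_pos: [548.8, -31.1, 50.2]
tool_rot: [-1.096, 1.284, 1.093]
ft_force: [0.3, -3.0, 0.9]
grip_width: 16.5
```

Request:
{"method": "apply_moves", "body": {"moves": [[0.8, 0, 0, 0, 0, 0], [1.6, 0, 0, 0, 0, 0], [2.4, 0, 0, 0, 0, 0], [2.4, 0, 0, 0, 0, 0]]}}

```text
clock: 14.82
ee_pos: [548.6, -31.2, 47.5]
tool_rot: [-1.095, 1.284, 1.093]
ft_force: [0.0, -2.6, -0.1]
grip_width: 16.6
```

Request:
{"method": "apply_moves", "body": {"moves": [[0.6, 0, 0, 0, 0, 0], [1.2, 0, 0, 0, 0, 0], [1.8, 0, 0, 0, 0, 0]]}}

```text
clock: 15.07
ee_pos: [548.7, -31.2, 45.7]
tool_rot: [-1.095, 1.284, 1.093]
ft_force: [-0.6, -2.2, 4.8]
grip_width: 16.3
```

Request:
{"method": "apply_moves", "body": {"moves": [[0.7, 0, 0, 0, 0, 0], [1.3, 0, 0, 0, 0, 0], [1.9, 0, 0, 0, 0, 0], [2.5, 0, 0, 0, 0, 0], [3.1, 0, 0, 0, 0, 0]]}}

```text
clock: 15.48
ee_pos: [549.3, -31.3, 43.3]
tool_rot: [-1.096, 1.283, 1.092]
ft_force: [-1.3, -1.4, 4.8]
grip_width: 16.5
```

Request:
{"method": "apply_moves", "body": {"moves": [[0.7, 0, 0, 0, 0, 0], [1.3, 0, 0, 0, 0, 0], [1.9, 0, 0, 0, 0, 0], [2.5, 0, 0, 0, 0, 0], [3.1, 0, 0, 0, 0, 0]]}}

```text
clock: 15.9
ee_pos: [549.7, -31.3, 41.0]
tool_rot: [-1.096, 1.282, 1.092]
ft_force: [-2.5, -2.1, 7.4]
grip_width: 16.5
```

Request:
{"method": "apply_moves", "body": {"moves": [[0.8, 0.4, 0, 0, 0, 0], [1.4, 0.6, 0, 0, 0, 0], [2.0, 0.6, 0, 0, 0, 0], [2.6, 0.6, 0, 0, 0, 0], [3.1, 0.6, 0, 0, 0, 0]]}}

```text
clock: 16.32
ee_pos: [549.6, -31.3, 38.6]
tool_rot: [-1.096, 1.281, 1.091]
ft_force: [-2.3, -2.3, 7.4]
grip_width: 16.3
```

```bash
python3 zoom.py p24
```

```text
[549.5 -31.2  38.5] 16.3667 [-2.  -2.8  5.5] 16.55406321515032 [-0.0033 -0.0034  0.0011]
```

View pics/p24.png

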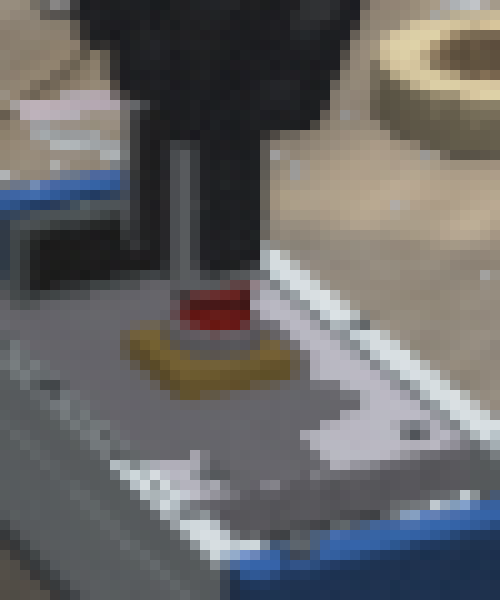

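Request:
{"method": "apply_moves", "body": {"moves": [[0.7, 0.2, 0, 0, 0, 0], [1.3, 0.2, 0, 0, 0, 0], [1.9, 0.2, 0, 0, 0, 0], [2.4, 0.2, 0, 0, 0, 0]]}}

```text
clock: 16.7
ee_pos: [549.8, -31.2, 37.0]
tool_rot: [-1.096, 1.28, 1.091]
ft_force: [-4.4, -1.6, 14.1]
grip_width: 16.5
```

Request:
{"method": "apply_moves", "body": {"moves": [[0.6, 0.2, 0, 0, 0, 0], [1.1, 0.2, 0, 0, 0, 0], [1.5, 0.2, 0, 0, 0, 0]]}}

```text
clock: 16.95
ee_pos: [550.1, -30.5, 36.6]
tool_rot: [-1.096, 1.278, 1.091]
ft_force: [-4.8, -0.3, 14.4]
grip_width: 16.3
```

Request:
{"method": "apply_moves", "body": {"moves": [[0.3, 0.3, 0, 0, 0, 0], [0, 0, 0, 0, 0, 0]]}}

```text
clock: 17.12
ee_pos: [549.8, -30.1, 36.8]
tool_rot: [-1.096, 1.278, 1.092]
ft_force: [-2.7, -1.4, 2.6]
grip_width: 16.5
```

```bash
python3 zoom.py p25
```

```text
[549.9 -30.1  36.7] 17.1667 [-2.6 -0.6  5.7] 16.57710829100652 [-0.0028 -0.0009  0.0025]
```

View pics/p25.png

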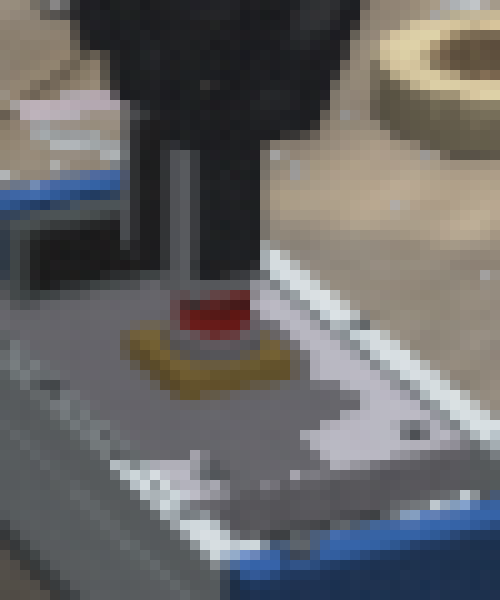

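Request:
{"method": "apply_moves", "body": {"moves": [[0, 0, 0, 0, 0, 0], [0, 0, 0, 0, 0, 0], [0, 0, 0, 0, 0, 0], [0, 0, 0, 0, 0, 0]], "jaw": 36}}

```text
clock: 17.5
ee_pos: [549.9, -29.8, 36.6]
tool_rot: [-1.096, 1.278, 1.092]
ft_force: [0.0, 0.2, 0.9]
grip_width: 36.0
```

Request:
{"method": "apply_moves", "body": {"moves": [[-15, 0, 0, 0, 0, 0], [-40, 0, 0, 0, 0, 0], [-70, 0, 0, 0, 0, 0], [-100, 0, 0, 0, 0, 0], [-100, 0, 0, 0, 0, 0]]}}

```text
clock: 17.92
ee_pos: [553.2, -29.9, 142.6]
tool_rot: [-1.099, 1.27, 1.086]
ft_force: [1.2, -0.7, 0.2]
grip_width: 36.0
```

```bash
python3 zoom.py p26
```

```text
[552.1 -29.7 139.9] 17.9667 [ 0.5  0.  -1.1] 35.914215694270965 [-0.0024  0.001   0.0086]
```

View pics/p26.png

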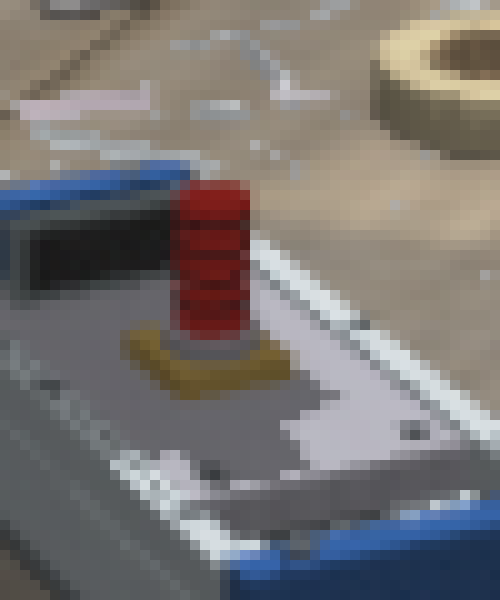

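```bash
python3 - <<'E'
from h import *
s0=cv2.imread("pics/scene0.png")
from station import grab_frame
g=grab_frame("scene");cv2.imwrite("pics/p27s.png",g)
h=cv2.cvtColor(g,cv2.COLOR_BGR2HSV)
B=plane("scene",(345.6,209.0),50);print(B)
f=lambda z,dx=0,dy=0:proj("scene",(B[0]+dx,B[1]+dy,z))
d=ray("scene",(345,209))[1];d=-d[:2]/np.linalg.norm(d[:2])
for lift in(0,2,4):
    print(lift,"handle top ctr",f(89+lift).round(2),"collar low edge",f(50+lift,*(12*d)).round(2),"collar top low edge",f(55+lift,*(12*d)).round(2),"handle top back edge",f(89+lift,*(-9*d)).round(2),"front",f(89+lift,*(9*d)).round(2))
print("red/gray profile col 346 (row: BGR)")
for r in range(190,222): print(r,g[r,346].tolist(),g[r,345].tolist())
E
```

```text
[554.42759645 -32.51171352  50.        ]
0 handle top ctr [345.69 193.73] collar low edge [345.6  211.14] collar top low edge [345.61 209.2 ] handle top back edge [345.69 192.25] front [345.68 195.23]
2 handle top ctr [345.69 192.93] collar low edge [345.6  210.37] collar top low edge [345.61 208.42] handle top back edge [345.69 191.46] front [345.69 194.43]
4 handle top ctr [345.7  192.13] collar low edge [345.6  209.59] collar top low edge [345.62 207.63] handle top back edge [345.7  190.67] front [345.69 193.62]
red/gray profile col 346 (row: BGR)
190 [123, 139, 150] [134, 145, 151]
191 [170, 169, 167] [168, 165, 162]
192 [143, 151, 155] [163, 162, 158]
193 [61, 66, 131] [72, 73, 134]
194 [26, 30, 129] [27, 30, 129]
195 [26, 29, 126] [28, 30, 125]
196 [24, 26, 109] [26, 29, 108]
197 [26, 27, 73] [25, 25, 69]
198 [26, 28, 103] [25, 26, 101]
199 [26, 26, 106] [23, 27, 105]
200 [27, 25, 74] [25, 26, 72]
201 [24, 24, 101] [24, 26, 100]
202 [22, 24, 105] [23, 26, 105]
203 [21, 22, 72] [22, 21, 71]
204 [23, 25, 101] [22, 26, 101]
205 [22, 25, 88] [23, 26, 89]
206 [23, 25, 85] [25, 25, 85]
207 [22, 26, 103] [23, 25, 103]
208 [43, 44, 105] [42, 43, 104]
209 [93, 89, 97] [93, 88, 95]
210 [88, 84, 85] [88, 84, 85]
211 [64, 91, 104] [64, 92, 105]
212 [48, 85, 102] [49, 89, 106]
213 [42, 78, 96] [43, 80, 97]
214 [71, 89, 98] [66, 87, 99]
215 [103, 100, 102] [103, 101, 102]
216 [107, 102, 103] [106, 101, 102]
217 [106, 101, 102] [107, 101, 102]
218 [106, 100, 102] [106, 100, 102]
219 [107, 103, 103] [106, 101, 101]
220 [105, 101, 101] [106, 101, 101]
221 [87, 84, 83] [86, 82, 81]
```

The handle's back edge is at row 192.7 (192.3 expected when home) and the collar's lower edge is at about row 211 (211.1 expected). So the collar sits on the bushing and the pin is upright. The gripper is clear.

Request:
{"method": "apply_moves", "body": {"moves": [[-10, 0, 0, 0, 0, 0], [-10, 0, 0, 0, 0, 0], [-10, 0, 0, 0, 0, 0]]}}

```text
clock: 18.27
ee_pos: [550.7, -29.5, 147.6]
tool_rot: [-1.097, 1.275, 1.091]
ft_force: [1.0, -0.1, 0.2]
grip_width: 35.5
```

```bash
python3 -c "
from station import *
print(state()['ft_force'],job_done())"
```

```text
the job is handed in; nothing more can be done
[ 1.04646721 -0.06384867  0.1501329 ] None
```

I handed the job in at about 18.3 s; no verdict was reported. I took the red pin from its stand and put it in the parked bushing, where its tip met the bar at about 10 N. From there I slid pin and carriage about 25 mm, until the tip dropped into the hole. I then pushed the pin past the catch at 5–7 N, seated the collar at about 14 N, and let go.

**Final check:** after release, the scene camera showed the collar on the bushing and the handle top within about 1 mm of its home height. The pin stood upright, the gripper was clear and the wrist force was about 1 N. The top camera was blocked by the arm from the bushing on, so this check rests on one view.

**Disagreements:**
- **Arm position:** the reported TCP was about 9 mm off sideways and 20–25 mm low compared with the fingertips in the images. I guided the grasp and insertion by the pictures and contact forces instead.
- **Camera heights:** the two-view heights came out about 2 mm low against the given ones (78.7 against 81, and 47.8 against 50).
- **Grip width:** the gripper read 16.5 mm on the 18 mm handle. I could not explain it, but the pin did not slip.

I did not re-measure the jar, cork and matchbox at the end. The arm never worked against them, and I felt no unexpected contact.

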